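# Fetch the sample cup from behind the bottles and load the ultrasonic bath

### The arm

A 7-joint arm with a two-finger parallel gripper is mounted at the origin on the work surface. World frame = base frame: x ahead of the robot, y to its left, z up, the work surface at z = 0. Lengths are in m, angles in rad, forces in N, time in s.
With the tool pointing down it reaches from about 0.425 to 1.025 m from the base axis. Payload 3.6 kg.
Tool frame: the origin (TCP) lies between the finger pads; the fingertips stand 17 mm ahead of it and the grasp point (between the pads) lies 2 mm behind it (r.tip_extent is the distance from the TCP to the fingertips, in m); z points along the fingers, y is the line along which they close (so a half turn about z gives the same grasp; the last joint's range is limited). The gripper opens to 85 mm and grips with 20 to 120 N. Pads are 22 mm wide; open, the fingers measure 114 mm over their backs; the gripper's body (76 mm by 85 mm) begins 54 mm behind the grasp point. The pads swing forward as they close: fully open they stand 13 mm farther back than shut.
Start: joints at [1.171, 0.591, 0.048, 1.609, -0.033, 0.943, -0.034], TCP at [0.218, -0.691, 0.223] pointing down, gripper open.
Joint ranges: [-2.69, 2.69], [-0.47, 2.24], [-1.27, 1.36], [0.19, 2.51], [-1.53, 4.68], [0.08, 2.07], [-3.09, 3.09]. Speed limits (rad/s): [2.57, 2.57, 3.14, 3.14, 3.14, 3.14, 3.14].

### API

Orientations are given as [roll, pitch, yaw] about the fixed x, y, z axes, in that order (R = Rz(yaw) Ry(pitch) Rx(roll)).
In Python, from rig import r gives the robot as it stands.
- The arm moves only by the tool arm_command, never from a script. Its argument "steps" is a list that holds one entry, the list of rows, each a list of 5 numbers: the shift along the tool's x, y, z in mm, then the turn about the tool's z in rad, then the opening, from 0 (shut) to 1 (fully open). A call has exactly 10 rows; each row shifts and turns the commanded pose from where the row before left it, along the tool's axes as they then stand; what a row does not reach is not made up. A row lasts 1/12 s, in which the tool goes at most 41.7 mm and 7.16 degrees, less where a joint would pass 70% of its speed; a pose out of reach is approached as far as the arm can. A call with a gripper value outside its range is refused whole. The fingers move at their own pace and stop on an object; the grip force is fixed at half the most. Time passes only in rows, so rows that do not move let the fingers close, or fill a call up. It gives the time, the measured TCP pose, the force, the opening and the grip force at its end, in the units of the state.
- r.get_state(): the state, without advancing time (a new reading comes with each control period).
- r.grab_frame(name): name is "side" or "top" or "wrist"; returns a dict with "image" (384x512x3 uint8, red, green, blue), "fx", "fy", "cx", "cy" (pixels), "k1" (the pictures are not rectified: a ray, as slopes to the right and down, at radius r is drawn at 1 + k1 r^2 times it, then the intrinsics apply), "R" (3x3) and "t" (3): a world point X has camera coordinates R X + t. Camera axes: x right, y down, z forward; pixel columns grow to the right and rows downward; lengths in m; the calibration is good to about 2 mm. A picture is of the moment at which its call begins. There is no depth.
- r.finish_job(): hands the job in; it is judged then, once.
The state is a dict: "time": time; "joint_positions": joint angles; "qd": joint speeds; "tau": joint torques, N m; "tcp_pos": TCP position; "tool_rot": TCP orientation; "wrist_force": force on the tool from outside, world axes, zero at the start; "torque": the same for the moment, N m; "grip_width": finger opening in m; "finger_force": force on a finger pad.
Only numpy, scipy, OpenCV 4.12 (cv2) and the standard library are available. Lean on these libraries where they do the work, as an engineer would, in place of code of your own. Each camera call takes 0.05 s, during which the arm holds its last target. There are 200 camera calls.

### The job

The small open steel cup at the back of the grey stand is hemmed in by two bottles and a flask: first move all three of them across to the white draining tray, standing upright, leaving the cup alone meanwhile. Then, with all three still on the tray, stand the cup upright in the middle of the ultrasonic bath's basket, and finally put each bottle and the flask back upright on the very place on the stand where it stood at the start. Do not tip anything over, and leave the mortar, the brush and the small brown jar where they are.

Things in the scene. Friction and masses are not known exactly. Their poses are not given: they have to be found in the camera images.
- round_bottle: White plastic bottle, round, 48 mm diameter body up to 72 mm, then a shoulder and 26 mm neck, with a round white screw cap 32 mm in diameter from 94 mm to the top at 120 mm. About 0.16 kg. Origin: centre of the underside; z up along the bottle. The cap is a good place to grip; it does not come off.
- square_bottle: White plastic bottle with a square body 46 x 46 mm up to 70 mm, then a shoulder and 26 mm neck, with a round white screw cap 32 mm in diameter from 86 mm to the top at 112 mm. About 0.16 kg. Origin: centre of the underside; z up; x and y across the flat sides. The cap does not come off.
- flask: Conical glass flask, 54 mm diameter at its foot, narrowing to a straight 29 mm neck from 62 mm to 86 mm height, closed with a dark rubber stopper that widens from 29 mm to 32 mm at its top, 105 mm high. About 0.14 kg. Origin: centre of the underside; z up. The stopper does not come out; neck and stopper are good places to grip.
- cup: Small open stainless-steel sample cup, straight sided, 44 mm outer diameter, 40 mm high, wall 3 mm, about 0.08 kg. Origin: centre of the underside; z up. At the start it stands on the stand between the other three, which leave no room for a gripper.
- stand: Grey board fixed to the bench, 136 x 192 x 10 mm (x, y, z), top 10 mm above its origin (centre of underside); x points roughly away from the robot. White rings mark four places: a far row at x = +29 mm, y = -58, 0, +58 mm (the cup on the middle one) and a near one at x = -29 mm, y = 0. Bottles and flask stand within 3 mm of the other three; which is where differs from start to start.
- tray: Low white draining tray fixed to the bench, the side area: 250 mm along its x by 160 mm along its y, rim 14 mm high, walls 4 mm, flat inner floor 4 mm above its origin (centre of the underside). Empty at the start, room for three things in a row along x. It and the bath change sides (left or right of the stand) between starts.
- bath: Ultrasonic cleaning bath, dry: a square steel housing 170 x 170 mm, 110 mm high, fixed to the bench. Its open top is a shallow basket 146 x 146 mm inside, whose flat wire-mesh floor is 80 mm above the origin, so 30 mm below the rim. Origin: centre of the underside, directly under the middle of the basket.
- mortar: Bystander: white ceramic bowl, about 84 mm across and 50 mm high, beyond the work. Origin: centre of the underside. Leave it alone.
- brush: Bystander: cleaning brush lying on the bench beyond the work. Leave it alone.
- small_jar: Bystander: small brown glass jar, 48 mm diameter, 60 mm high, beyond the work. Origin: centre of the underside. Leave it alone.

How it is judged:
On the way, in this order (a step that is already met when the one before it is completed fails the run):
1. both bottles and the flask stand upright on the draining tray while the cup is still in its place on the stand (x of round_bottle in the frame of tray between -0.125 and 0.125 m and y of round_bottle in the frame of tray between -0.08 and 0.08 m and z of each of round_bottle, square_bottle, flask in the frame of tray below 0.012 m and angle between each of round_bottle, square_bottle, flask's own z axis and vertical below 0.12 rad and x of square_bottle in the frame of tray between -0.125 and 0.125 m and y of square_bottle in the frame of tray between -0.08 and 0.08 m and x of flask in the frame of tray between -0.125 and 0.125 m and y of flask in the frame of tray between -0.08 and 0.08 m and distance of cup from where it was at the start of the episode below 0.025 m), for 0.2 s.
2. the cup stands in the middle of the bath's basket while the bottles and the flask are still on the tray (horizontal distance between cup and bath below 0.015 m and z of cup in the frame of bath between 0.07 and 0.088 m and angle between each of cup, round_bottle, square_bottle, flask's own z axis and vertical below 0.12 rad and x of round_bottle in the frame of tray between -0.125 and 0.125 m and y of round_bottle in the frame of tray between -0.08 and 0.08 m and z of each of round_bottle, square_bottle, flask in the frame of tray below 0.012 m and x of square_bottle in the frame of tray between -0.125 and 0.125 m and y of square_bottle in the frame of tray between -0.08 and 0.08 m and x of flask in the frame of tray between -0.125 and 0.125 m and y of flask in the frame of tray between -0.08 and 0.08 m and contact force between the fingers and cup below 0.5 N), for 0.2 s.
At the end, for the whole second after the job is handed in: The cup stands upright in the basket on its floor, within 15 mm of the middle; each bottle and the flask stands upright on the stand within 15 mm of where it stood at the start; bystanders within 30 mm of their starts; all released and at rest (horizontal distance between cup and bath below 0.015 m and z of cup in the frame of bath between 0.07 and 0.088 m and angle between each of cup, round_bottle, square_bottle, flask's own z axis and vertical below 0.12 rad and distance of each of round_bottle, square_bottle, flask from where it was at the start of the episode below 0.015 m and linear speed of each of round_bottle, square_bottle, flask, cup below 0.02 m/s and distance of each of mortar, brush, small_jar from where it was at the start of the episode below 0.03 m); the robot touches nothing.
It fails at once if a bottle, the flask or the cup is tipped over (angle between any of round_bottle, square_bottle, flask, cup's own z axis and vertical above 0.7 rad).
It fails at once if the mortar is moved more than 30 mm (distance of mortar from where it was at the start of the episode above 0.03 m).
It fails at once if the brush is moved more than 30 mm (distance of brush from where it was at the start of the episode above 0.03 m).
It fails at once if the small jar is moved more than 30 mm (distance of small_jar from where it was at the start of the episode above 0.03 m).
It also fails if it takes over 147 s, if anything falls off the work surface, if the arm or the gripper's body presses on something with over 40 N, if the wrist force passes 120 N, or if a joint passes its speed limit or range.

## Working session

There is one attempt and no reset: what is moved stays moved. The work goes in short steps, Python scripts to look and compute and a tool call to move; the robot and the scene stay as the last step left them, time stands still between calls to the robot, and variables do not carry over. Pictures are saved under pics/ and viewed, at most 14 in all, crops included, and the job is handed in when it is done.

Besides the shell and the picture viewer there is one more tool, called in YAML: its name, and indented under it one key for each argument. arm_command: Moves the arm, as the interface text tells. Its arguments: {"type":"object","properties":{"steps":{"type":"array","items":{"type":"array","items":{"type":"array","items":{"type":"number"}}}}},"required":["steps"]}

```bash
mkdir -p pics; ls; python3 - <<'E'
from rig import r
import cv2,pickle
s=r.get_state();print({k:s[k] for k in('time','tcp_pos','tool_rot','grip_width')})
for n in('side','top'):
    f=r.grab_frame(n);cv2.imwrite(f'pics/{n}0.png',f['image'][...,::-1]);pickle.dump(f,open(f'{n}0.pkl','wb'))
    print(n,f['fx'],f['k1'],f['R'],f['t'])
E
```

```text
pics
{'time': 0.0, 'tcp_pos': array([ 0.21807147, -0.69053267,  0.22221742]), 'tool_rot': array([-3.13933145e+00,  8.01631865e-05,  3.05942581e-01]), 'grip_width': 0.08511638008584806}
side 498.8272192663816 -0.11571633073462824 [[-0.99877043 -0.04781437 -0.01309237]
 [-0.01609599  0.56255809 -0.82660106]
 [ 0.04688862 -0.82537397 -0.562636  ]] [0.64750078 0.05112742 1.3231095 ]
top 388.06955786318946 -0.08319962209944852 [[ 0.00949895 -0.99931755  0.03569586]
 [-0.99532403 -0.01288048 -0.09572966]
 [ 0.09612411 -0.03461961 -0.99476713]] [-0.02348673  0.64103259  0.90312105]
```

View pics/top0.png

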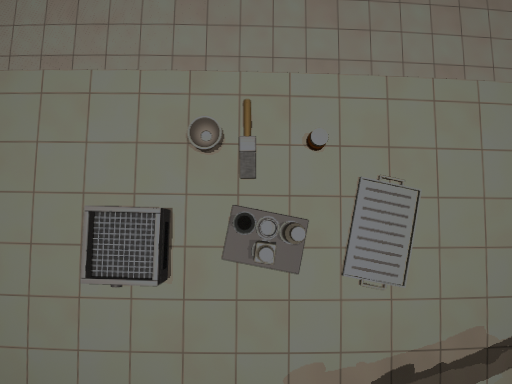

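View pics/side0.png

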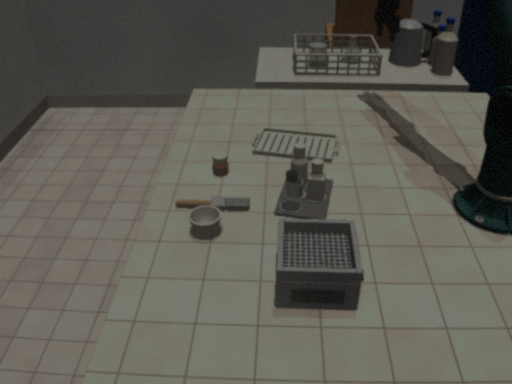

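The top view shows the flask at (244,222), the cup at (267,227), a round-looking bottle at (298,234), and the near bottle, which looks square, at (264,254). The bath is on the left at (125,245) and the tray on the right at (381,231). I'll enlarge this area to measure it.

```bash
cat >h.py <<'E'
import numpy as np,cv2,pickle
def ray(f,uv):
    K=np.array([[f['fx'],0,f['cx']],[0,f['fy'],f['cy']],[0,0,1]])
    p=cv2.undistortPoints(np.array([[uv]],float),K,np.array([f['k1'],0,0,0,0.]))[0,0]
    R=np.array(f['R']);return -R.T@np.array(f['t']), R.T@np.array([p[0],p[1],1])
def on(f,uv,z):
    c,d=ray(f,uv);return c+d*(z-c[2])/d[2]
def proj(f,X):
    p=np.array(f['R'])@np.array(X)+f['t'];a,b=p[:2]/p[2];s=1+f['k1']*(a*a+b*b)
    return f['fx']*a*s+f['cx'],f['fy']*b*s+f['cy']
def crop(f,x0,y0,x1,y1,k,name,g=1.):
    im=f['image'][y0:y1,x0:x1,::-1];im=cv2.resize(im,None,fx=k,fy=k,interpolation=cv2.INTER_CUBIC)
    cv2.imwrite(name,np.clip(im*g,0,255).astype('uint8'))
E
python3 - <<'E'
from h import *
f=pickle.load(open('top0.pkl','rb'))
crop(f,215,195,315,280,7,'pics/stand.png',1.6)
g=cv2.cvtColor(f['image'],cv2.COLOR_RGB2GRAY)
# white tray / grey stand masks
hsv=cv2.cvtColor(f['image'],cv2.COLOR_RGB2HSV)
for uv in[(230,250),(285,265),(350,265),(20,100),(130,215),(385,228)]:print(uv,hsv[uv[1],uv[0]])
E
```

```text
(230, 250) [13 25 92]
(285, 265) [11 23 89]
(350, 265) [108  11 119]
(20, 100) [ 35  25 110]
(130, 215) [110   8  91]
(385, 228) [ 90   4 116]
```

View pics/stand.png

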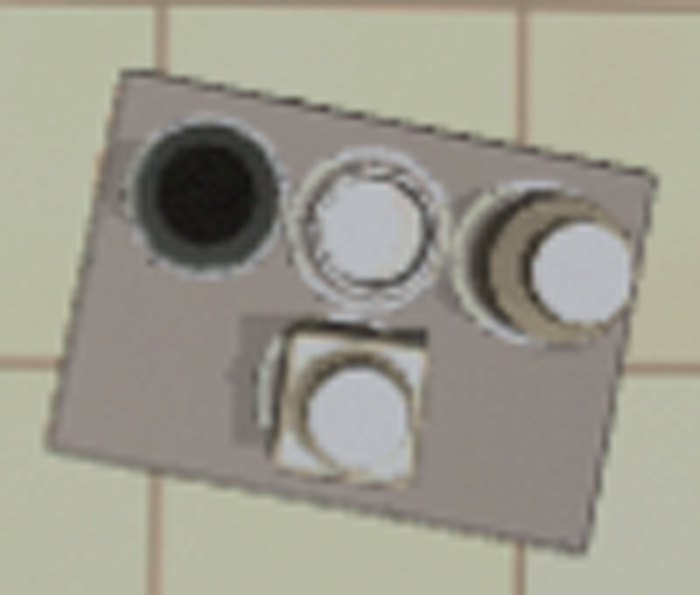

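```bash
python3 - <<'E'
from h import *
np.set_printoptions(precision=4,suppress=True)
f=pickle.load(open('top0.pkl','rb'))
c=lambda x,y:((x+.5)/7-.5+215,(y+.5)/7-.5+195)
print('cam',ray(f,(256,192))[0])
C=np.array([on(f,c(*p),.01) for p in[(122,70),(657,178),(587,552),(48,452)]])[:,:2]
ctr=C.mean(0);ex=(C[0]+C[1]-C[2]-C[3]);ex/=np.linalg.norm(ex);ey=np.array([-ex[1],ex[0]]);yaw=np.arctan2(ex[1],ex[0])
print('stand',ctr,yaw,np.linalg.norm(C-np.roll(C,1,0),axis=1))
for n,p,z,l in[('flask',(205,195),.115,(.029,.058)),('cup',(370,230),.05,(.029,0)),('round',(583,274),.13,(.029,-.058)),('square',(358,418),.122,(-.029,0))]:
    print(n,on(f,c(*p),z)[:2],'ring',ctr+l[0]*ex+l[1]*ey)
for n,z,P in[('bath',.11,[(88,207),(161,207),(158,284),(82,283)]),('tray',.014,[(361,178),(419,190),(405,285),(343,274)])]:
    Q=np.array([on(f,p,z) for p in P])[:,:2];print(n,Q.mean(0),np.linalg.norm(Q-np.roll(Q,1,0),axis=1),Q.tolist())
g=pickle.load(open('side0.pkl','rb'))
crop(g,265,130,345,220,6,'pics/ss.png',1.6);crop(f,70,195,180,295,6,'pics/bath.png',1.6)
E
```

```text
cam [0.5514 0.0161 0.9606]
stand [ 0.519  -0.0339] -0.18101520434783555 [0.1346 0.1915 0.1323 0.1902]
flask [0.5584 0.0183] ring [0.558 0.018]
cup [ 0.5479 -0.0368] ring [ 0.5475 -0.0391]
round [ 0.5353 -0.0974] ring [ 0.5371 -0.0961]
square [ 0.4907 -0.0294] ring [ 0.4905 -0.0286]
bath [0.506  0.2827] [0.1652 0.1614 0.1662 0.166 ] [[0.5876770822863363, 0.36124346950309966], [0.5899520046213277, 0.1998981830918169], [0.4237195763391448, 0.20185898198345836], [0.4226065661089722, 0.36789534335231067]]
tray [ 0.5399 -0.3247] [0.2412 0.1524 0.2397 0.1586] [[0.6722134330016042, -0.2720063860661941], [0.6440017593868872, -0.4217629681111673], [0.4078338298736575, -0.3804875137673187], [0.435748051985798, -0.2244098174136249]]
```

View pics/bath.png

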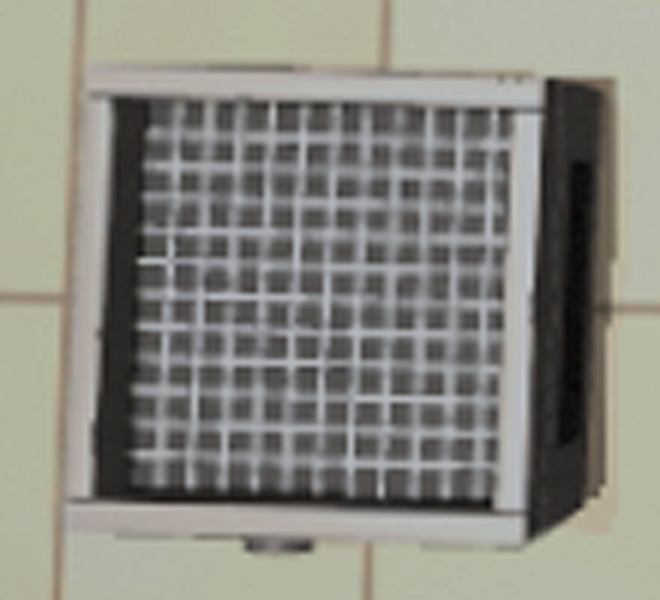

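View pics/ss.png

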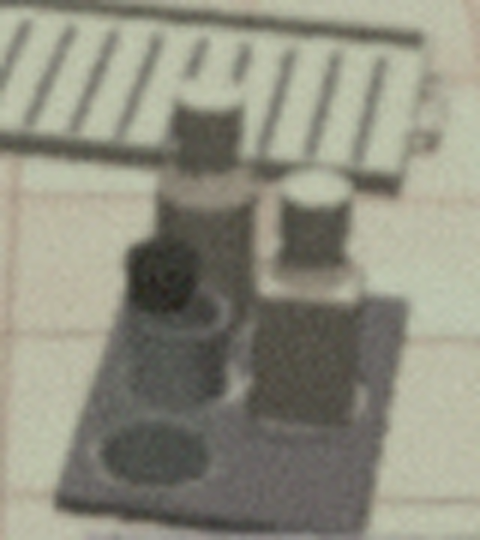

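The bath rim's outer corners are at about (88,66), (545,78), (525,545) and (66,530) in the crop. In the side view, the flask's stopper (165,270), the round bottle and the square bottle are all where I expected. I'll use one tool yaw of -0.18 throughout.

arm_command:
  steps:
    - [[0,0,-10,0.1215,0.6],[0,0,-10,0.1215,0.6],[0,0,-10,0.1215,0.6],[0,0,-10,0.1215,0.6],[12,-37,0,0,0.6],[12,-37,0,0,0.6],[12,-37,0,0,0.6],[12,-37,0,0,0.6],[12,-37,0,0,0.6],[12,-37,0,0,0.6]]

```text
time: 0.93
tcp_pos: [0.3293, -0.4837, 0.263]
tool_rot: [-3.141, 0.001, -0.18]
wrist_force: [1.1, -0.2, 0.1]
grip_width: 0.0515
finger_force: 0.0
```

arm_command:
  steps:
    - [[12,-37,0,0,0.6],[12,-37,0,0,0.6],[12,-37,0,0,0.6],[12,-37,0,0,0.6],[12,-37,0,0,0.6],[12,-37,0,0,0.6],[12,-37,0,0,0.6],[12,-37,0,0,0.6],[12,-37,0,0,0.6],[0,0,0,0,0.6]]

```text
time: 1.77
tcp_pos: [0.4992, -0.1682, 0.2633]
tool_rot: [-3.136, -0.002, -0.167]
wrist_force: [-0.1, -0.1, -0.2]
grip_width: 0.0512
finger_force: 0.0
```

```bash
cat >>h.py <<'E'
from scipy.spatial.transform import Rotation as Ro
def to(r,X,yaw=-.18):
    s=r.get_state();R=Ro.from_euler('xyz',s['tool_rot']).as_matrix()
    print('t',round(s['time'],2),'tcp',np.round(s['tcp_pos'],4),'rot',np.round(s['tool_rot'],3),'w',round(float(s['grip_width']),4),'F',np.round(s['wrist_force'],1),s['finger_force'])
    print('tool mm',np.round(R.T@(np.array(X)-s['tcp_pos'])*1e3,1),'dyaw',round(s['tool_rot'][2]-yaw,4))
E
python3 - <<'E'
from rig import r
from h import *
to(r,(.536,-.097,.262))
f=r.grab_frame('wrist');pickle.dump(f,open('w1.pkl','wb'));crop(f,0,0,512,384,1.5,'pics/w1.png',1.5)
for n,X in dict(round=(.536,-.097,.13),flask=(.558,.018,.115),square=(.4906,-.029,.122),cup=(.5477,-.038,.05)).items():print(n,np.round(np.array(proj(f,X))*1.5))
t=pickle.load(open('top0.pkl','rb'))
q=np.array([on(t,((x+.5)/6-.5+70,(y+.5)/6-.5+195),.11) for x,y in[(88,66),(545,78),(525,545),(66,530)]])[:,:2];print(q,q.mean(0))
E
```

```text
t 1.77 tcp [ 0.4992 -0.1682  0.2633] rot [-3.136e+00 -2.000e-03 -1.670e-01] w 0.0512 F [-0.1 -0.1 -0.2] 0.0
tool mm [ 24.5 -76.3   1.7] dyaw 0.0132
round [263. 222.]
flask [ 87. 214.]
square [182. 305.]
cup [211. 201.]
[[0.59066339 0.36979484]
 [0.58866013 0.20113581]
 [0.42066178 0.20377059]
 [0.42270965 0.37103992]] [0.50567374 0.28643529]
```

View pics/w1.png

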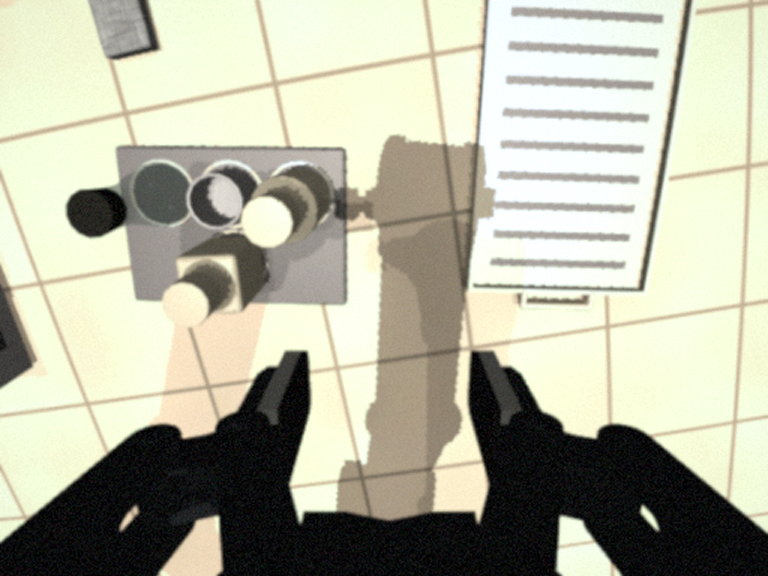

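The wrist view shows the round cap at (269,221), the stopper at (96,213), the square cap at (187,304) and the cup at (222,200). These are 5–9 px to the right of where I predicted, about 4 mm. The arm may not have settled yet, so I'll move closer and measure again.

arm_command:
  steps:
    - [[8,-25,0,0,0.6],[8,-25,0,0,0.6],[8,-25,0,0,0.6],[0,0,0,0,0.6],[0,0,0,0,0.6],[0,0,0,0,0.6],[0,0,0,0,0.6],[0,0,0,0,0.6],[0,0,0,0,0.6],[0,0,0,0,0.6]]

```text
time: 2.65
tcp_pos: [0.5315, -0.109, 0.2634]
tool_rot: [3.141, 0.0, -0.182]
wrist_force: [0.3, -0.2, -0.2]
grip_width: 0.0513
finger_force: 0.0
```

```bash
python3 - <<'E'
from rig import r
from h import *
to(r,(.536,-.097,.262))
f=r.grab_frame('wrist');pickle.dump(f,open('w2.pkl','wb'));crop(f,0,0,512,384,1.5,'pics/w2.png',1.3)
for n,X in dict(round=(.536,-.097,.13),flask=(.558,.018,.115),square=(.4906,-.029,.122),cup=(.5477,-.038,.05)).items():print(n,np.round(np.array(proj(f,X))*1.5))
E
```

```text
t 2.65 tcp [ 0.5315 -0.109   0.2634] rot [ 3.141  0.    -0.182] w 0.0513 F [ 0.3 -0.2 -0.2] 0.0
tool mm [  2.3 -12.6   1.4] dyaw -0.0016
round [369. 258.]
flask [187. 251.]
square [281. 339.]
cup [295. 231.]
```

View pics/w2.png

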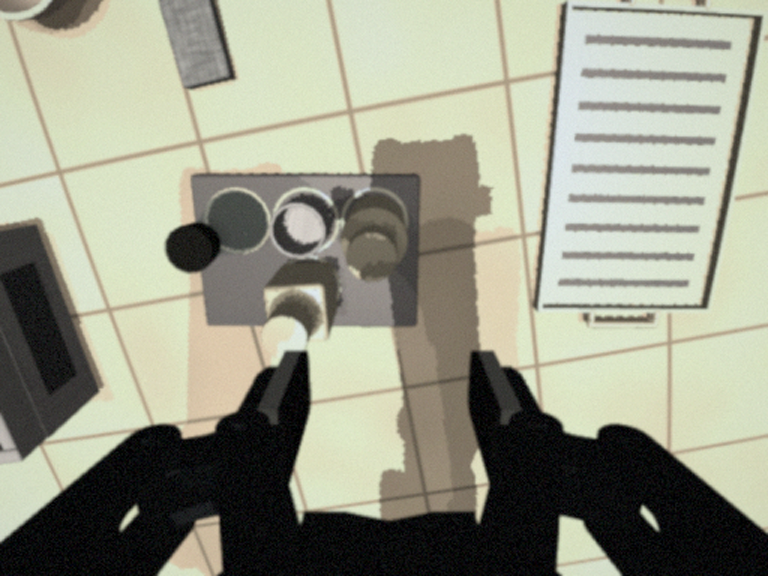

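Settled, the round cap is at (374,256), the stopper at (192,248) and the square cap at (285,339). The offset from the top camera's estimate is a consistent 3 mm or so, within calibration error, so I'll split the difference. Next I'll centre over the round bottle and go down.

arm_command:
  steps:
    - [[4,-11,0,0,0.6],[0,0,30,0,0.6],[0,0,30,0,0.6],[0,0,30,0,0.6],[0,0,25,0,0.6],[0,0,20,0,0.6],[0,0,10,0,0.6],[0,0,0,0,0.6],[0,0,0,0,0.6],[0,0,0,0,0.6]]

```text
time: 3.53
tcp_pos: [0.5391, -0.0979, 0.1195]
tool_rot: [-3.141, -0.002, -0.18]
wrist_force: [0.5, -0.9, 0.1]
grip_width: 0.0511
finger_force: 0.0
```

```bash
python3 - <<'E'
from rig import r
from h import *
to(r,(.537,-.099,.117))
f=r.grab_frame('wrist');crop(f,0,0,512,384,1.2,'pics/w3.png',1.3)
E
```

```text
t 3.53 tcp [ 0.5391 -0.0979  0.1195] rot [-3.141e+00 -2.000e-03 -1.800e-01] w 0.0511 F [ 0.5 -0.9  0.1] 0.0
tool mm [-1.9  1.5  2.5] dyaw 0.0
```

View pics/w3.png

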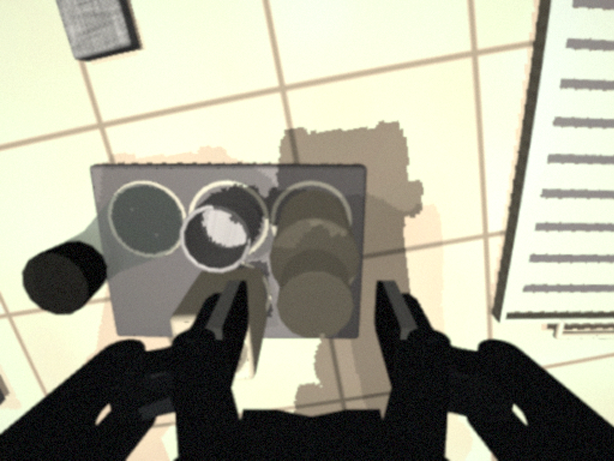

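The cap at (315,300) is centred between the pads, whose middle is at about x = 312. Closing and lifting.

arm_command:
  steps:
    - [[0,0,2,0,0.1],[0,0,0,0,0.1],[0,0,0,0,0.1],[0,0,0,0,0.1],[0,0,0,0,0.1],[0,0,0,0,0.1],[0,0,0,0,0.1],[0,0,-10,0,0.1],[0,0,-20,0,0.1],[0,0,-20,0,0.1]]

```text
time: 4.42
tcp_pos: [0.5365, -0.0978, 0.1667]
tool_rot: [3.141, 0.003, -0.18]
wrist_force: [0.9, -0.1, -1.5]
grip_width: 0.0276
finger_force: 59.4
```

arm_command:
  steps:
    - [[8,14,0,0,0.1],[15,28,0,0,0.1],[15,28,0,0,0.1],[15,28,0,0,0.1],[15,28,0,0,0.1],[15,28,0,0,0.1],[15,28,0,0,0.1],[15,28,0,0,0.1],[7,14,0,0,0.1],[0,0,0,0,0.1]]

```text
time: 5.25
tcp_pos: [0.6152, -0.3465, 0.1669]
tool_rot: [3.137, -0.002, -0.187]
wrist_force: [-1.4, -0.7, -1.7]
grip_width: 0.0274
finger_force: 59.4
```

arm_command:
  steps:
    - [[0,0,0,0,0.1],[0,0,15,0,0.1],[0,0,15,0,0.1],[0,0,10,0,0.1],[0,0,5,0,0.1],[0,0,0,0,0.1],[0,0,0,0,0.1],[0,0,0,0,0.1],[0,0,0,0,0.1],[0,0,0,0,0.1]]

```text
time: 6.08
tcp_pos: [0.6162, -0.3402, 0.1222]
tool_rot: [3.141, -0.001, -0.18]
wrist_force: [0.5, -0.3, -1.8]
grip_width: 0.0274
finger_force: 59.5
```

```bash
python3 - <<'E'
from rig import r
from h import *
to(r,(.614,-.339,.1105))
f=r.grab_frame('side');crop(f,235,100,355,220,5,'pics/s1.png',1.4)
E
```

```text
t 6.08 tcp [ 0.6162 -0.3402  0.1222] rot [ 3.141e+00 -1.000e-03 -1.800e-01] w 0.0274 F [ 0.5 -0.3 -1.8] 59.45236913161352
tool mm [-2.3 -0.8 11.7] dyaw -0.0003
```

View pics/s1.png

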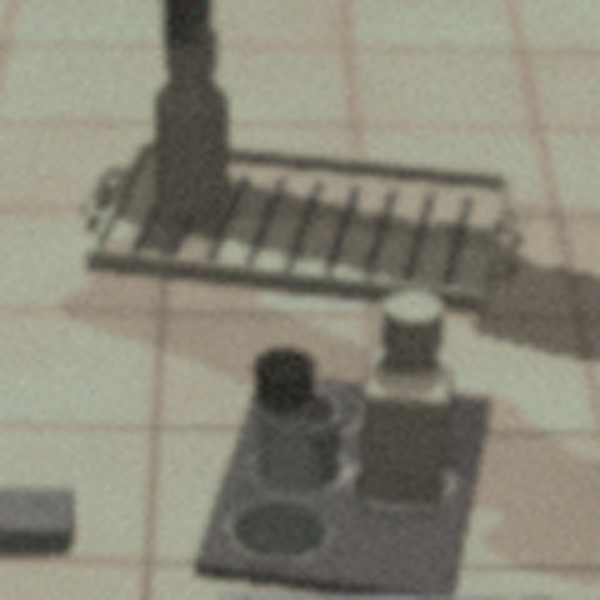

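The bottle hangs upright over the far end of the tray, with its base at about (190,240). I'll lower it the last 12 mm.

arm_command:
  steps:
    - [[0,0,6,0,0.1],[0,0,3,0,0.1],[0,0,1,0,0.1],[0,0,1,0,0.1],[0,0,0,0,0.1],[0,0,0,0,0.1],[0,0,0,0,0.1],[0,0,0,0,0.1],[0,0,0,0,0.1],[0,0,0,0,0.1]]

```text
time: 6.97
tcp_pos: [0.6165, -0.3405, 0.1119]
tool_rot: [3.141, -0.002, -0.18]
wrist_force: [-0.5, -0.1, 6.2]
grip_width: 0.0276
finger_force: 60.5
```

arm_command:
  steps:
    - [[0,0,0,0,0.6],[0,0,0,0,0.6],[0,0,0,0,0.6],[0,0,0,0,0.6],[0,0,0,0,0.6],[0,0,-20,0,0.6],[0,0,-30,0,0.6],[0,0,-40,0,0.6],[0,0,-20,0,0.6],[0,0,0,0,0.6]]

```text
time: 7.8
tcp_pos: [0.6192, -0.3418, 0.2267]
tool_rot: [3.138, -0.011, -0.18]
wrist_force: [1.4, 0.1, 0.5]
grip_width: 0.0507
finger_force: 0.0
```

```bash
python3 - <<'E'
from rig import r
from h import *
to(r,(.491,-.031,.22))
f=r.grab_frame('side');crop(f,235,100,355,220,5,'pics/s2.png',1.4)
E
```

```text
t 7.8 tcp [ 0.6192 -0.3418  0.2267] rot [ 3.138 -0.011 -0.18 ] w 0.0507 F [1.4 0.1 0.5] 0.0
tool mm [-182.  -282.8    3.9] dyaw -0.0004
```

View pics/s2.png

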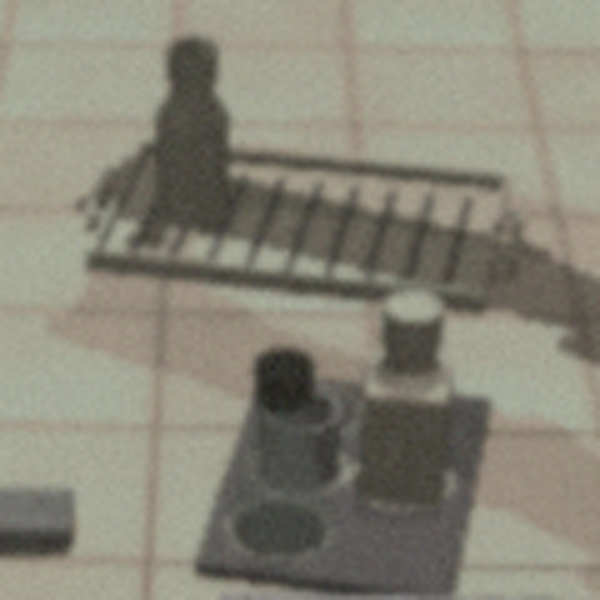

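The round bottle stands upright on the tray. Now the square bottle.

arm_command:
  steps:
    - [[-18,-28,0,0,0.6],[-18,-28,0,0,0.6],[-18,-28,0,0,0.6],[-18,-28,0,0,0.6],[-18,-28,0,0,0.6],[-18,-28,0,0,0.6],[-18,-28,0,0,0.6],[-18,-28,0,0,0.6],[-18,-28,0,0,0.6],[-18,-28,0,0,0.6]]

```text
time: 8.68
tcp_pos: [0.4867, -0.0308, 0.2192]
tool_rot: [3.141, 0.003, -0.18]
wrist_force: [0.7, 0.5, 0.2]
grip_width: 0.0512
finger_force: 0.0
```

arm_command:
  steps:
    - [[0,0,15,0,0.6],[0,0,15,0,0.6],[0,0,15,0,0.6],[0,0,0,0,0.6],[0,0,0,0,0.6],[0,0,0,0,0.6],[0,0,0,0,0.6],[0,0,0,0,0.6],[0,0,0,0,0.6],[0,0,0,0,0.6]]

```text
time: 9.52
tcp_pos: [0.4891, -0.0323, 0.1759]
tool_rot: [-3.141, -0.001, -0.18]
wrist_force: [-0.5, -0.3, -0.2]
grip_width: 0.0511
finger_force: 0.0
```

```bash
python3 - <<'E'
from rig import r
from h import *
to(r,(.491,-.031,.110))
f=r.grab_frame('wrist');crop(f,0,0,512,384,1.2,'pics/w4.png',1.3)
print(np.array(proj(f,(.491,-.031,.122)))*1.2)
E
```

```text
t 9.52 tcp [ 0.4891 -0.0323  0.1759] rot [-3.141e+00 -1.000e-03 -1.800e-01] w 0.0511 F [-0.5 -0.3 -0.2] 0.0
tool mm [ 1.6 -1.6 65.9] dyaw -0.0004
[309.20241625 242.25613624]
```

View pics/w4.png

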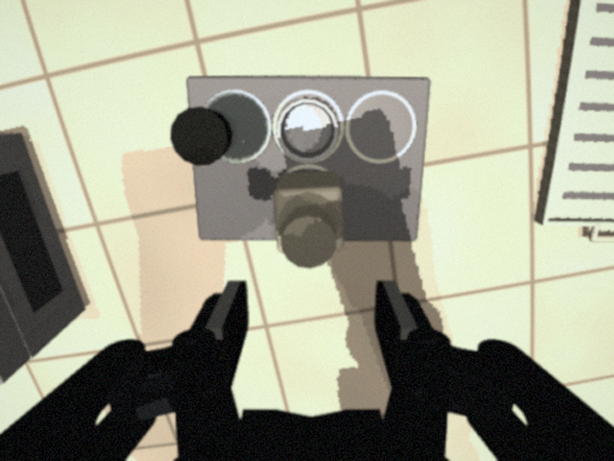

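The square cap is at (308,242), right where predicted. Descend and grip.

arm_command:
  steps:
    - [[2,-1,20,0,0.6],[0,0,20,0,0.6],[0,0,15,0,0.6],[0,0,8,0,0.6],[0,0,3,0,0.6],[0,0,0,0,0.6],[0,0,0,0,0.6],[0,0,0,0,0.6],[0,0,0,0,0.6],[0,0,0,0,0.6]]

```text
time: 10.4
tcp_pos: [0.4914, -0.0316, 0.11]
tool_rot: [-3.141, -0.001, -0.18]
wrist_force: [1.0, -0.1, 0.0]
grip_width: 0.0513
finger_force: 0.0
```

arm_command:
  steps:
    - [[0,0,0,0,0.1],[0,0,0,0,0.1],[0,0,0,0,0.1],[0,0,0,0,0.1],[0,0,0,0,0.1],[0,0,0,0,0.1],[0,0,0,0,0.1],[0,0,0,0,0.1],[0,0,0,0,0.1],[0,0,0,0,0.1]]

```text
time: 11.23
tcp_pos: [0.4913, -0.0313, 0.1101]
tool_rot: [-3.141, -0.001, -0.18]
wrist_force: [-0.3, 1.1, 6.4]
grip_width: 0.0273
finger_force: 58.7
```

arm_command:
  steps:
    - [[0,0,-10,0,0.1],[0,0,-25,0,0.1],[0,0,-25,0,0.1],[5,14,0,0,0.1],[11,30,0,0,0.1],[11,30,0,0,0.1],[11,30,0,0,0.1],[11,30,0,0,0.1],[11,30,0,0,0.1],[11,30,0,0,0.1]]

```text
time: 12.07
tcp_pos: [0.5255, -0.2366, 0.1697]
tool_rot: [-3.141, 0.001, -0.18]
wrist_force: [0.0, 0.8, -2.1]
grip_width: 0.0271
finger_force: 59.5
```

arm_command:
  steps:
    - [[11,30,0,0,0.1],[11,30,0,0,0.1],[8,26,0,0,0.1],[0,0,0,0,0.1],[0,0,15,0,0.1],[0,0,20,0,0.1],[0,0,10,0,0.1],[0,0,5,0,0.1],[0,0,0,0,0.1],[0,0,0,0,0.1]]

```text
time: 12.9
tcp_pos: [0.5402, -0.3249, 0.1196]
tool_rot: [-3.142, 0.0, -0.18]
wrist_force: [0.3, -0.4, -1.5]
grip_width: 0.0273
finger_force: 59.6
```

arm_command:
  steps:
    - [[0,0,8,0,0.1],[0,0,4,0,0.1],[0,0,2,0,0.1],[0,0,1,0,0.1],[0,0,1,0,0.1],[0,0,0,0,0.1],[0,0,0,0,0.1],[0,0,0,0,0.1],[0,0,0,0,0.1],[0,0,0,0,0.1]]

```text
time: 13.73
tcp_pos: [0.5406, -0.3251, 0.1044]
tool_rot: [3.142, -0.001, -0.18]
wrist_force: [-0.3, 1.0, 6.8]
grip_width: 0.0275
finger_force: 60.7
```

arm_command:
  steps:
    - [[0,0,0,0,0.6],[0,0,0,0,0.6],[0,0,0,0,0.6],[0,0,0,0,0.6],[0,0,0,0,0.6],[0,0,-20,0,0.6],[0,0,-30,0,0.6],[0,0,-40,0,0.6],[0,0,-10,0,0.6],[0,0,0,0,0.6]]

```text
time: 14.57
tcp_pos: [0.5427, -0.3267, 0.2075]
tool_rot: [3.139, -0.008, -0.18]
wrist_force: [0.4, 0.7, -0.5]
grip_width: 0.0513
finger_force: 0.0
```

arm_command:
  steps:
    - [[-4,-34,0,0,0.6],[-4,-34,0,0,0.6],[-4,-34,0,0,0.6],[-4,-34,0,0,0.6],[-4,-34,0,0,0.6],[-4,-34,0,0,0.6],[-4,-34,0,0,0.6],[-4,-34,0,0,0.6],[-5,-34,0,0,0.6],[-5,-33,0,0,0.6]]

```text
time: 15.4
tcp_pos: [0.5584, 0.0177, 0.202]
tool_rot: [3.141, 0.002, -0.18]
wrist_force: [0.1, 0.2, 0.9]
grip_width: 0.0512
finger_force: 0.0
```

arm_command:
  steps:
    - [[0,0,15,0,0.6],[0,0,15,0,0.6],[0,0,15,0,0.6],[0,0,0,0,0.6],[0,0,0,0,0.6],[0,0,0,0,0.6],[0,0,0,0,0.6],[0,0,0,0,0.6],[0,0,0,0,0.6],[0,0,0,0,0.6]]

```text
time: 16.23
tcp_pos: [0.5599, 0.0158, 0.1589]
tool_rot: [-3.141, -0.001, -0.18]
wrist_force: [-0.2, 0.6, -0.5]
grip_width: 0.0511
finger_force: 0.0
```

```bash
python3 - <<'E'
from rig import r
from h import *
to(r,(.559,.016,.092))
f=r.grab_frame('wrist');g=cv2.cvtColor(f['image'],cv2.COLOR_RGB2GRAY)
u,v=proj(f,(.559,.016,.115));print(u,v)
m=(g<35).astype('uint8');n,l,st,c=cv2.connectedComponentsWithStats(m)
for i in range(1,n):
    if st[i,4]>200:print(st[i],c[i])
f=r.grab_frame('side');cv2.imwrite('pics/s3.png',cv2.resize(f['image'][60:260,200:400,::-1],None,fx=3,fy=3))
E
```

```text
t 16.23 tcp [0.5599 0.0158 0.1589] rot [-3.141e+00 -1.000e-03 -1.800e-01] w 0.0511 F [-0.2  0.6 -0.5] 0.0
tool mm [-1.   0.  66.9] dyaw -0.0004
260.0547113010752 210.7646818296625
[ 235  182   47   50 1825] [258.09863014 207.36164384]
[    0   207   512   177 38622] [246.61379525 330.67865465]
```

View pics/s3.png

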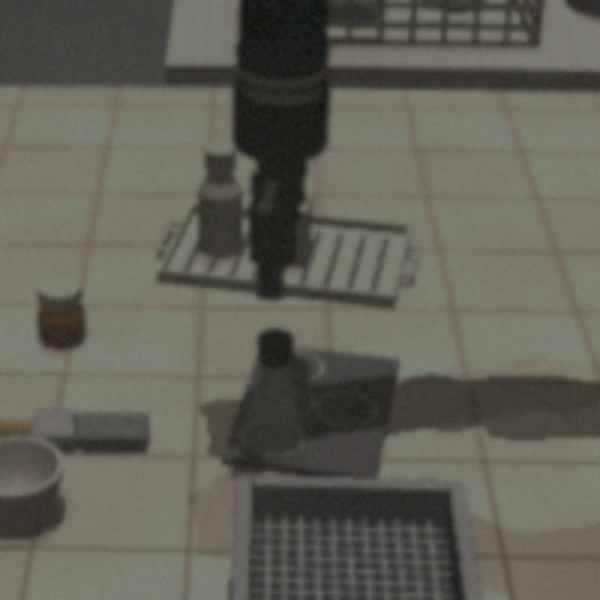

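The two placed bottles stand at (220,215) and, mostly hidden by the gripper, (300,240). The stopper at (275,348) is directly below the gripper. Descend and grip the flask.

arm_command:
  steps:
    - [[-1,0,20,0,0.6],[0,0,20,0,0.6],[0,0,14,0,0.6],[0,0,8,0,0.6],[0,0,3,0,0.6],[0,0,0,0,0.6],[0,0,0,0,0.6],[0,0,0,0,0.6],[0,0,0,0,0.6],[0,0,0,0,0.6]]

```text
time: 17.17
tcp_pos: [0.5591, 0.0161, 0.0941]
tool_rot: [-3.141, -0.001, -0.18]
wrist_force: [0.6, 0.0, -0.7]
grip_width: 0.0516
finger_force: 0.0
```

arm_command:
  steps:
    - [[0,0,0,0,0.1],[0,0,0,0,0.1],[0,0,0,0,0.1],[0,0,0,0,0.1],[0,0,0,0,0.1],[0,0,0,0,0.1],[0,0,0,0,0.1],[0,0,0,0,0.1],[0,0,0,0,0.1],[0,0,0,0,0.1]]

```text
time: 18.0
tcp_pos: [0.5591, 0.0163, 0.0941]
tool_rot: [-3.141, -0.001, -0.18]
wrist_force: [-0.8, 0.9, 5.5]
grip_width: 0.0286
finger_force: 59.1
```

arm_command:
  steps:
    - [[0,0,-10,0,0.1],[0,0,-25,0,0.1],[0,0,-25,0,0.1],[0,0,-25,0,0.1],[-2,15,0,0,0.1],[-3,30,0,0,0.1],[-3,34,0,0,0.1],[-3,34,0,0,0.1],[-3,34,0,0,0.1],[-3,34,0,0,0.1]]

```text
time: 18.83
tcp_pos: [0.5081, -0.1602, 0.1785]
tool_rot: [3.142, 0.001, -0.18]
wrist_force: [0.5, -0.7, -2.4]
grip_width: 0.0291
finger_force: 59.8
```

arm_command:
  steps:
    - [[-3,34,0,0,0.1],[-3,34,0,0,0.1],[-3,34,0,0,0.1],[-4,32,0,0,0.1],[-3,23,0,0,0.1],[0,0,20,0,0.1],[0,0,20,0,0.1],[0,0,20,0,0.1],[0,0,5,0,0.1],[0,0,0,0,0.1]]

```text
time: 19.67
tcp_pos: [0.4639, -0.3096, 0.112]
tool_rot: [-3.14, 0.004, -0.18]
wrist_force: [0.1, -0.2, -1.2]
grip_width: 0.0287
finger_force: 59.8
```

arm_command:
  steps:
    - [[0,0,0,0,0.1],[0,0,0,0,0.1],[0,0,0,0,0.1],[0,0,0,0,0.1],[0,0,0,0,0.1],[0,0,0,0,0.1],[0,0,0,0,0.1],[0,0,0,0,0.1],[0,0,0,0,0.1],[0,0,0,0,0.1]]

```text
time: 20.5
tcp_pos: [0.4655, -0.3104, 0.1133]
tool_rot: [-3.142, 0.0, -0.18]
wrist_force: [0.1, -0.1, -1.3]
grip_width: 0.0283
finger_force: 59.8
```

Down to 0.088.

arm_command:
  steps:
    - [[0,0,10,0,0.1],[0,0,8,0,0.1],[0,0,4,0,0.1],[0,0,2,0,0.1],[0,0,1,0,0.1],[0,0,0,0,0.1],[0,0,0,0,0.1],[0,0,0,0,0.1],[0,0,0,0,0.1],[0,0,0,0,0.1]]

```text
time: 21.33
tcp_pos: [0.4654, -0.3102, 0.0884]
tool_rot: [-3.141, 0.0, -0.18]
wrist_force: [-0.4, 1.7, 0.5]
grip_width: 0.0285
finger_force: 60.1
```

arm_command:
  steps:
    - [[0,0,1,0,0.1],[0,0,0,0,0.1],[0,0,0,0,0.6],[0,0,0,0,0.6],[0,0,0,0,0.6],[0,0,0,0,0.6],[0,0,-20,0,0.6],[0,0,-30,0,0.6],[0,0,-35,0,0.6],[0,0,-25,0,0.6]]

```text
time: 22.17
tcp_pos: [0.4661, -0.3111, 0.1995]
tool_rot: [3.141, -0.002, -0.18]
wrist_force: [0.8, -0.2, 0.3]
grip_width: 0.0511
finger_force: 0.0
```

arm_command:
  steps:
    - [[3,-28,0,0,0.6],[3,-28,0,0,0.6],[3,-28,0,0,0.6],[3,-28,0,0,0.6],[3,-28,0,0,0.9],[3,-28,0,0,0.9],[3,-28,0,0,0.9],[4,-28,0,0,0.9],[4,-28,0,0,0.9],[4,-28,0,0,0.9]]

```text
time: 23.0
tcp_pos: [0.5484, -0.0398, 0.1973]
tool_rot: [3.141, -0.0, -0.18]
wrist_force: [1.2, -0.3, 0.0]
grip_width: 0.0769
finger_force: 0.0
```

arm_command:
  steps:
    - [[0,0,20,0,0.9],[0,0,20,0,0.9],[0,0,20,0,0.9],[0,0,20,0,0.9],[0,0,0,0,0.9],[0,0,0,0,0.9],[0,0,0,0,0.9],[0,0,0,0,0.9],[0,0,0,0,0.9],[0,0,0,0,0.9]]

```text
time: 23.83
tcp_pos: [0.5489, -0.0411, 0.1185]
tool_rot: [-3.141, -0.002, -0.18]
wrist_force: [1.0, 0.4, 0.4]
grip_width: 0.0772
finger_force: 0.0
```

```bash
python3 - <<'E'
from rig import r
from h import *
to(r,(.548,-.041,.034))
f=r.grab_frame('wrist');u,v=proj(f,(.548,-.041,.05));print(u,v)
w=f['image'];s=r.grab_frame('side')['image']
a=cv2.resize(w,(520,390));b=cv2.resize(s[90:270,225:365],None,fx=2,fy=2.1667,interpolation=cv2.INTER_CUBIC)
cv2.imwrite('pics/m4.png',np.clip(np.hstack([a,b])[...,::-1]*1.3,0,255).astype('uint8'))
E
```

```text
t 23.83 tcp [ 0.5489 -0.0411  0.1185] rot [-3.141e+00 -2.000e-03 -1.800e-01] w 0.0772 F [1.  0.4 0.4] 0.0
tool mm [-1.1  0.1 84.5] dyaw -0.0004
260.1822984977037 198.4876863158344
```

View pics/m4.png

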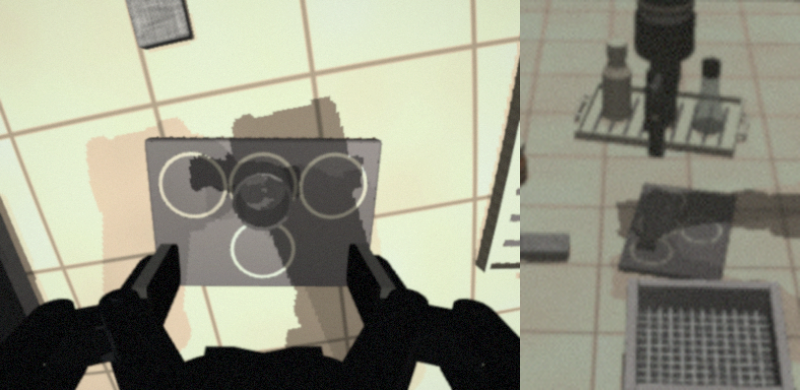

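The flask is upright on the tray at (710,100) and the cup at (262,202) is centred between the fingers. Descend and grip the cup.

arm_command:
  steps:
    - [[-1,0,25,0,0.9],[0,0,25,0,0.9],[0,0,20,0,0.9],[0,0,10,0,0.9],[0,0,3,0,0.9],[0,0,0,0,0.9],[0,0,0,0,0.9],[0,0,0,0,0.9],[0,0,0,0,0.9],[0,0,0,0,0.9]]

```text
time: 24.77
tcp_pos: [0.5478, -0.0408, 0.0353]
tool_rot: [-3.141, -0.002, -0.18]
wrist_force: [-0.1, 0.0, -0.4]
grip_width: 0.077
finger_force: 0.0
```

arm_command:
  steps:
    - [[0,0,0,0,0.2],[0,0,0,0,0.2],[0,0,0,0,0.2],[0,0,0,0,0.2],[0,0,0,0,0.2],[0,0,0,0,0.2],[0,0,0,0,0.2],[0,0,0,0,0.2],[0,0,0,0,0.2],[0,0,0,0,0.2]]

```text
time: 25.6
tcp_pos: [0.5474, -0.0407, 0.0353]
tool_rot: [-3.141, -0.0, -0.181]
wrist_force: [-1.1, -0.2, 8.0]
grip_width: 0.0404
finger_force: 59.4
```

arm_command:
  steps:
    - [[0,0,-10,0,0.2],[0,0,-25,0,0.2],[0,0,-30,0,0.2],[0,0,-35,0,0.2],[0,0,-30,0,0.2],[0,0,0,0,0.2],[-5,-15,0,0,0.2],[-8,-26,0,0,0.2],[-10,-32,0,0,0.2],[-10,-32,0,0,0.2]]

```text
time: 26.43
tcp_pos: [0.5328, 0.0685, 0.1642]
tool_rot: [3.141, 0.0, -0.183]
wrist_force: [0.7, 0.8, -1.5]
grip_width: 0.0402
finger_force: 60.8
```

arm_command:
  steps:
    - [[-10,-32,0,0,0.2],[-10,-32,0,0,0.2],[-10,-32,0,0,0.2],[-10,-32,0,0,0.2],[-10,-32,0,0,0.2],[-10,-30,0,0,0.2],[-6,-18,0,0,0.2],[0,0,0,0,0.2],[0,0,0,0,0.2],[0,0,0,0,0.2]]

```text
time: 27.27
tcp_pos: [0.5055, 0.2835, 0.1639]
tool_rot: [3.14, 0.001, -0.181]
wrist_force: [0.4, -0.7, -1.0]
grip_width: 0.0401
finger_force: 60.8
```

```bash
python3 - <<'E'
from rig import r
from h import *
to(r,(.5057,.2855,.1055))
f=r.grab_frame('top');crop(f,70,190,200,300,4,'pics/t5.png',1.4)
t=pickle.load(open('top0.pkl','rb'))
E
```

```text
t 27.27 tcp [0.5055 0.2835 0.1639] rot [ 3.14e+00  1.00e-03 -1.81e-01] w 0.0401 F [ 0.4 -0.7 -1. ] 60.82709211856127
tool mm [-0.1 -2.1 58.4] dyaw -0.0008
```

arm_command:
  steps:
    - [[0,-2,20,0,0.2],[0,0,20,0,0.2],[0,0,10,0,0.2],[0,0,5,0,0.2],[0,0,2,0,0.2],[0,0,0,0,0.2],[0,0,0,0,0.2],[0,0,0,0,0.2],[0,0,0,0,0.2],[0,0,0,0,0.2]]

```text
time: 28.15
tcp_pos: [0.5065, 0.2871, 0.108]
tool_rot: [-3.141, -0.001, -0.18]
wrist_force: [-0.1, -0.5, -0.6]
grip_width: 0.0407
finger_force: 60.8
```

arm_command:
  steps:
    - [[0,1,1,0,0.2],[0,0,1,0,0.2],[0,0,1,0,0.2],[0,0,0,0,0.2],[0,0,0,0,0.2],[0,0,0,0,0.2],[0,0,0,0,0.2],[0,0,0,0,0.2],[0,0,0,0,0.2],[0,0,0,0,0.2]]

```text
time: 28.98
tcp_pos: [0.5061, 0.2858, 0.1054]
tool_rot: [3.141, -0.0, -0.18]
wrist_force: [-2.2, -1.5, 7.1]
grip_width: 0.0403
finger_force: 61.8
```

arm_command:
  steps:
    - [[0,0,0,0,0.85],[0,0,0,0,0.85],[0,0,0,0,0.85],[0,0,0,0,0.85],[0,0,0,0,0.85],[0,0,0,0,0.85],[0,0,-20,0,0.85],[0,0,-30,0,0.85],[0,0,-35,0,0.85],[0,0,-35,0,0.85]]

```text
time: 29.82
tcp_pos: [0.5054, 0.2855, 0.225]
tool_rot: [3.14, 0.002, -0.18]
wrist_force: [0.3, -0.1, -0.3]
grip_width: 0.0727
finger_force: 0.0
```

arm_command:
  steps:
    - [[10,35,0,0,0.6],[10,35,0,0,0.6],[10,35,0,0,0.6],[10,35,0,0,0.6],[10,35,0,0,0.6],[0,0,0,0,0.6],[0,0,0,0,0.6],[0,0,0,0,0.6],[0,0,0,0,0.6],[0,0,0,0,0.6]]

```text
time: 30.65
tcp_pos: [0.5237, 0.1067, 0.2243]
tool_rot: [-3.141, 0.0, -0.177]
wrist_force: [0.2, -0.0, 0.0]
grip_width: 0.0513
finger_force: 0.0
```

```bash
python3 - <<'E'
from rig import r
from h import *
f=r.grab_frame('top');a=f['image'][190:300,70:200];b=f['image'][160:300,330:430]
A=cv2.resize(a,None,fx=4,fy=4,interpolation=cv2.INTER_CUBIC);B=cv2.resize(b,None,fx=3.142857,fy=3.142857,interpolation=cv2.INTER_CUBIC)[:440]
h=min(len(A),len(B));cv2.imwrite('pics/t6.png',np.clip(np.hstack([A[:h],B[:h]])[...,::-1]*1.5,0,255).astype('uint8'))
pickle.dump(f,open('top6.pkl','wb'))
print(np.array(proj(f,(.5061,.2858,.12))))
to(r,(.4654,-.3102,.22))
E
```

```text
[119.06426393 245.24226031]
t 30.7 tcp [0.5237 0.1065 0.2243] rot [-3.141  0.    -0.177] w 0.0511 F [ 0.3 -0.3 -0.7] 0.0
tool mm [ 16.1 420.4   4.1] dyaw 0.0027
```

View pics/t6.png

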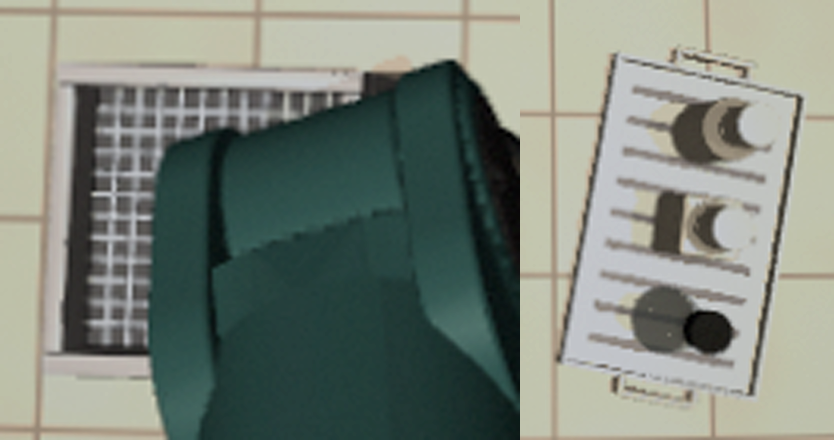

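The three bottles stand upright on the tray, with caps at (757,127), (730,230) and (708,331). The arm hides the cup, so I'll check that numerically once it's clear. Now above the flask.

arm_command:
  steps:
    - [[1,38,0,0.0,0.6],[1,38,0,0,0.6],[1,38,0,0,0.6],[2,38,0,0,0.6],[2,38,0,0,0.6],[2,38,0,0,0.6],[2,38,0,0,0.6],[2,38,0,0,0.6],[2,38,0,0,0.6],[2,38,0,0,0.6]]

```text
time: 31.53
tcp_pos: [0.4727, -0.2729, 0.2245]
tool_rot: [-3.141, -0.0, -0.178]
wrist_force: [0.9, -0.2, -0.5]
grip_width: 0.0511
finger_force: 0.0
```

arm_command:
  steps:
    - [[0,38,0,0,0.6],[0,0,0,0,0.6],[0,0,0,0,0.6],[0,0,0,0,0.6],[0,0,0,0,0.6],[0,0,0,0,0.6],[0,0,0,0,0.6],[0,0,0,0,0.6],[0,0,0,0,0.6],[0,0,0,0,0.6]]

```text
time: 32.37
tcp_pos: [0.4658, -0.3092, 0.2245]
tool_rot: [3.142, -0.0, -0.179]
wrist_force: [-0.1, 0.6, 0.3]
grip_width: 0.0516
finger_force: 0.0
```

```bash
python3 - <<'E'
from rig import r
from h import *
to(r,(.4654,-.3102,.0885))
f=r.grab_frame('top');o=pickle.load(open('top0.pkl','rb'))
def cup(f,o):
    d=cv2.absdiff(f['image'],o['image']).max(2);m=np.zeros_like(d);m[205:288,80:170]=(d[205:288,80:170]>25)
    m=cv2.morphologyEx(m,cv2.MORPH_CLOSE,np.ones((3,3)))
    n,l,st,c=cv2.connectedComponentsWithStats(m)
    for i in range(1,n):
        if st[i,4]>30:print(st[i],c[i])
cup(f,o);print('pred rim',proj(f,(.5061,.2858,.12)),'base',proj(f,(.5061,.2858,.08)))
g=f['image'][228:264:3,100:142:3].mean(2).astype(int);print(g)
E
```

```text
t 32.37 tcp [ 0.4658 -0.3092  0.2245] rot [ 3.142 -0.    -0.179] w 0.0516 F [-0.1  0.6  0.3] 0.0
tool mm [ -0.2   1.1 136. ] dyaw 0.0005
[109 235  27  20 417] [121.6882494  244.48201439]
pred rim (np.float64(119.06426393053607), np.float64(245.24226031009792)) base (np.float64(124.74694575756448), np.float64(244.37308746705136))
[[ 86  97  73 112  91  97  88 104 104  99 110  90  99  81]
 [ 52  92  54  88  53  68  53  53  77  53  87  55  81  54]
 [ 63  89  74  96  87  91  76  75  83  73  94  97 103  88]
 [ 50  75  51  85  65  72  31 110  96  25  43  40  65  64]
 [ 51  92  55  92  59  28 100 116 117  97  24  39  96  91]
 [ 71 109  70 103  26  45 118 118 117 111  26  30  51  76]
 [ 51 109  52 105  26  29 118 118 115 116  27  30  64  91]
 [112 113  95  98  27  26 105 118 117 102  27  49  54  94]
 [ 52  90  52  62 103  27  25  52  76  26  39  64  53  98]
 [ 87 107  96 112 115 110 109  93  96  95  95 106  86 102]
 [ 52  64  58  52  82  52  88  52  58  53  53  76  53  91]
 [ 60  58  73  74  96  70 108  92  97  95 117 119 119 118]]
```

The cup is at (122,244), within about 1 px of the expected position in the basket. Pick up the flask.

arm_command:
  steps:
    - [[0,1,30,0,0.6],[0,0,35,0,0.6],[0,0,35,0,0.6],[0,0,20,0,0.6],[0,0,10,0,0.6],[0,0,5,0,0.6],[0,0,0,0,0.6],[0,0,0,0,0.6],[0,0,0,0,0.6],[0,0,0,0,0.6]]

```text
time: 33.25
tcp_pos: [0.4665, -0.3111, 0.0908]
tool_rot: [3.141, -0.003, -0.18]
wrist_force: [-1.3, 0.6, 0.2]
grip_width: 0.0513
finger_force: 0.0
```

arm_command:
  steps:
    - [[0,0,0,0,0.1],[0,0,0,0,0.1],[0,0,0,0,0.1],[0,0,0,0,0.1],[0,0,0,0,0.1],[0,0,0,0,0.1],[0,0,0,0,0.1],[0,0,0,0,0.1],[0,0,0,0,0.1],[0,0,0,0,0.1]]

```text
time: 34.08
tcp_pos: [0.4663, -0.3106, 0.0906]
tool_rot: [3.141, -0.002, -0.18]
wrist_force: [-0.3, 1.2, 7.2]
grip_width: 0.0286
finger_force: 58.8
```

arm_command:
  steps:
    - [[0,0,-10,0,0.1],[0,0,-25,0,0.1],[0,0,-25,0,0.1],[0,0,-15,0,0.1],[2,-15,0,0,0.1],[3,-30,0,0,0.1],[3,-34,0,0,0.1],[3,-34,0,0,0.1],[3,-34,0,0,0.1],[3,-34,0,0,0.1]]

```text
time: 34.92
tcp_pos: [0.5145, -0.134, 0.1649]
tool_rot: [3.142, 0.0, -0.181]
wrist_force: [0.6, 0.2, -2.3]
grip_width: 0.0286
finger_force: 59.7
```

arm_command:
  steps:
    - [[3,-34,0,0,0.1],[3,-34,0,0,0.1],[4,-34,0,0,0.1],[4,-33,0,0,0.1],[3,-22,0,0,0.1],[0,0,0,0,0.1],[0,0,20,0,0.1],[0,0,20,0,0.1],[0,0,10,0,0.1],[0,0,0,0,0.1]]

```text
time: 35.75
tcp_pos: [0.5572, 0.0153, 0.1125]
tool_rot: [3.14, 0.005, -0.181]
wrist_force: [0.0, 0.1, -1.1]
grip_width: 0.0287
finger_force: 59.8
```

arm_command:
  steps:
    - [[0,0,0,0,0.1],[0,0,0,0,0.1],[0,0,0,0,0.1],[0,0,0,0,0.1],[0,0,0,0,0.1],[0,0,0,0,0.1],[0,0,0,0,0.1],[0,0,0,0,0.1],[0,0,0,0,0.1],[0,0,0,0,0.1]]

```text
time: 36.58
tcp_pos: [0.5595, 0.0159, 0.1144]
tool_rot: [3.142, 0.0, -0.18]
wrist_force: [-0.6, -0.2, -2.7]
grip_width: 0.0285
finger_force: 59.8
```

Right on the spot. Down 18 mm.

arm_command:
  steps:
    - [[0,0,8,0,0.1],[0,0,5,0,0.1],[0,0,3,0,0.1],[0,0,1,0,0.1],[0,0,1,0,0.1],[0,0,1,0,0.1],[0,0,0,0,0.1],[0,0,0,0,0.1],[0,0,0,0,0.1],[0,0,0,0,0.1]]

```text
time: 37.42
tcp_pos: [0.5599, 0.016, 0.0967]
tool_rot: [-3.141, -0.001, -0.18]
wrist_force: [-2.6, 0.7, 10.5]
grip_width: 0.0285
finger_force: 60.9
```

arm_command:
  steps:
    - [[0,0,0,0,0.6],[0,0,0,0,0.6],[0,0,0,0,0.6],[0,0,0,0,0.6],[0,0,0,0,0.6],[0,0,-20,0,0.6],[0,0,-30,0,0.6],[0,0,-35,0,0.6],[0,0,-30,0,0.6],[0,0,0,0,0.6]]

```text
time: 38.25
tcp_pos: [0.5638, 0.0161, 0.2162]
tool_rot: [-3.138, -0.011, -0.181]
wrist_force: [-0.0, 0.2, 0.1]
grip_width: 0.0513
finger_force: 0.0
```

arm_command:
  steps:
    - [[12,34,0,0,0.6],[12,34,0,0,0.6],[12,34,0,0,0.6],[12,34,0,0,0.6],[12,34,0,0,0.6],[12,34,0,0,0.6],[12,34,0,0,0.6],[12,34,0,0,0.6],[12,34,0,0,0.6],[12,34,0,0,0.6]]

```text
time: 39.08
tcp_pos: [0.6163, -0.3417, 0.2095]
tool_rot: [-3.141, 0.001, -0.18]
wrist_force: [0.6, -0.3, -0.8]
grip_width: 0.0513
finger_force: 0.0
```

arm_command:
  steps:
    - [[0,0,0,0,0.6],[0,0,0,0,0.6],[0,0,0,0,0.6],[0,0,0,0,0.6],[0,0,0,0,0.6],[0,0,0,0,0.6],[0,0,0,0,0.6],[0,0,0,0,0.6],[0,0,0,0,0.6],[0,0,0,0,0.6]]

```text
time: 39.92
tcp_pos: [0.6167, -0.3399, 0.2105]
tool_rot: [3.142, -0.0, -0.18]
wrist_force: [0.5, 0.2, -0.4]
grip_width: 0.0514
finger_force: 0.0
```

```bash
python3 - <<'E'
from rig import r
from h import *
to(r,(.6165,-.3405,.1117))
E
```

```text
t 39.92 tcp [ 0.6167 -0.3399  0.2105] rot [ 3.142 -0.    -0.18 ] w 0.0514 F [ 0.5  0.2 -0.4] 0.0
tool mm [-0.1  0.6 98.8] dyaw -0.0
```

arm_command:
  steps:
    - [[0,0,25,0,0.6],[0,0,30,0,0.6],[0,0,25,0,0.6],[0,0,12,0,0.6],[0,0,6,0,0.6],[0,0,0,0,0.6],[0,0,0,0,0.6],[0,0,0,0,0.6],[0,0,0,0,0.6],[0,0,0,0,0.6]]

```text
time: 40.75
tcp_pos: [0.6175, -0.3405, 0.1138]
tool_rot: [3.141, -0.002, -0.18]
wrist_force: [-0.6, -0.6, 0.7]
grip_width: 0.0512
finger_force: 0.0
```

arm_command:
  steps:
    - [[0,0,0,0,0.1],[0,0,0,0,0.1],[0,0,0,0,0.1],[0,0,0,0,0.1],[0,0,0,0,0.1],[0,0,0,0,0.1],[0,0,0,0,0.1],[0,0,0,0,0.1],[0,0,0,0,0.1],[0,0,0,0,0.1]]

```text
time: 41.58
tcp_pos: [0.6173, -0.3408, 0.1135]
tool_rot: [3.141, -0.002, -0.18]
wrist_force: [-1.2, -0.6, 5.1]
grip_width: 0.0266
finger_force: 58.8
```

arm_command:
  steps:
    - [[0,0,-10,0,0.1],[0,0,-25,0,0.1],[0,0,-35,0,0.1],[0,0,-35,0,0.1],[0,0,-15,0,0.1],[-8,-15,0,0,0.1],[-15,-28,0,0,0.1],[-15,-28,0,0,0.1],[-15,-28,0,0,0.1],[-15,-28,0,0,0.1]]

```text
time: 42.42
tcp_pos: [0.5711, -0.2012, 0.232]
tool_rot: [-3.141, 0.002, -0.18]
wrist_force: [0.4, 0.4, -2.7]
grip_width: 0.0261
finger_force: 59.4
```

arm_command:
  steps:
    - [[-15,-28,0,0,0.1],[-15,-28,0,0,0.1],[-15,-28,0,0,0.1],[-8,-13,0,0,0.1],[0,0,20,0,0.1],[0,0,30,0,0.1],[0,0,30,0,0.1],[0,0,15,0,0.1],[0,0,0,0,0.1],[0,0,0,0,0.1]]

```text
time: 43.25
tcp_pos: [0.5368, -0.0978, 0.1368]
tool_rot: [3.141, 0.003, -0.18]
wrist_force: [-0.1, 0.1, -1.3]
grip_width: 0.0268
finger_force: 59.5
```

arm_command:
  steps:
    - [[0,0,0,0,0.1],[0,0,0,0,0.1],[0,0,0,0,0.1],[0,0,0,0,0.1],[0,0,0,0,0.1],[0,0,0,0,0.1],[0,0,0,0,0.1],[0,0,0,0,0.1],[0,0,0,0,0.1],[0,0,0,0,0.1]]

```text
time: 44.08
tcp_pos: [0.5377, -0.098, 0.1374]
tool_rot: [3.142, 0.0, -0.18]
wrist_force: [0.7, -0.3, -1.8]
grip_width: 0.0264
finger_force: 59.5
```

```bash
python3 - <<'E'
from rig import r
from h import *
to(r,(.5383,-.0985,.1195))
E
```

```text
t 44.08 tcp [ 0.5377 -0.098   0.1374] rot [ 3.142  0.    -0.18 ] w 0.0264 F [ 0.7 -0.3 -1.8] 59.47763215088344
tool mm [ 0.6  0.4 17.9] dyaw -0.0001
```

arm_command:
  steps:
    - [[0,0,8,0,0.1],[0,0,5,0,0.1],[0,0,3,0,0.1],[0,0,1,0,0.1],[0,0,1,0,0.1],[0,0,0,0,0.1],[0,0,0,0,0.1],[0,0,0,0,0.1],[0,0,0,0,0.1],[0,0,0,0,0.1]]

```text
time: 44.92
tcp_pos: [0.5379, -0.0981, 0.1196]
tool_rot: [3.142, -0.0, -0.18]
wrist_force: [-0.8, -1.0, 2.7]
grip_width: 0.0263
finger_force: 60.5
```

arm_command:
  steps:
    - [[0,0,0,0,0.6],[0,0,0,0,0.6],[0,0,0,0,0.6],[0,0,0,0,0.6],[0,0,0,0,0.6],[0,0,-20,0,0.6],[0,0,-30,0,0.6],[0,0,-35,0,0.6],[0,0,-5,0,0.6],[0,0,0,0,0.6]]

```text
time: 45.75
tcp_pos: [0.5398, -0.0983, 0.2121]
tool_rot: [-3.141, -0.006, -0.18]
wrist_force: [0.6, 0.2, -0.4]
grip_width: 0.0513
finger_force: 0.0
```

arm_command:
  steps:
    - [[6,32,0,0,0.6],[6,32,0,0,0.6],[6,32,0,0,0.6],[6,32,0,0,0.6],[6,32,0,0,0.6],[6,32,0,0,0.6],[7,31,0,0,0.6],[0,0,0,0,0.6],[0,0,0,0,0.6],[0,0,0,0,0.6]]

```text
time: 46.58
tcp_pos: [0.5393, -0.324, 0.2077]
tool_rot: [-3.14, 0.003, -0.18]
wrist_force: [-0.1, 0.2, -0.4]
grip_width: 0.0515
finger_force: 0.0
```

arm_command:
  steps:
    - [[0,0,0,0,0.6],[0,0,0,0,0.6],[0,0,0,0,0.6],[0,0,0,0,0.6],[0,0,0,0,0.6],[0,0,0,0,0.6],[0,0,0,0,0.6],[0,0,0,0,0.6],[0,0,0,0,0.6],[0,0,0,0,0.6]]

```text
time: 47.42
tcp_pos: [0.5401, -0.3252, 0.2094]
tool_rot: [3.142, -0.0, -0.18]
wrist_force: [0.5, 0.7, 0.3]
grip_width: 0.0512
finger_force: 0.0
```

```bash
python3 - <<'E'
from rig import r
from h import *
to(r,(.5406,-.3251,.105))
E
```

```text
t 47.42 tcp [ 0.5401 -0.3252  0.2094] rot [ 3.142 -0.    -0.18 ] w 0.0512 F [0.5 0.7 0.3] 0.0
tool mm [  0.5  -0.2 104.4] dyaw -0.0002
```

arm_command:
  steps:
    - [[0,0,25,0,0.6],[0,0,30,0,0.6],[0,0,30,0,0.6],[0,0,13,0,0.6],[0,0,5,0,0.6],[0,0,0,0,0.6],[0,0,0,0,0.6],[0,0,0,0,0.6],[0,0,0,0,0.6],[0,0,0,0,0.6]]

```text
time: 48.25
tcp_pos: [0.5409, -0.3256, 0.1078]
tool_rot: [3.141, -0.002, -0.18]
wrist_force: [0.8, -0.6, -0.3]
grip_width: 0.0512
finger_force: 0.0
```

arm_command:
  steps:
    - [[0,0,0,0,0.1],[0,0,0,0,0.1],[0,0,0,0,0.1],[0,0,0,0,0.1],[0,0,0,0,0.1],[0,0,0,0,0.1],[0,0,0,0,0.1],[0,0,0,0,0.1],[0,0,0,0,0.1],[0,0,0,0,0.1]]

```text
time: 49.08
tcp_pos: [0.5422, -0.3236, 0.1094]
tool_rot: [-3.139, -0.003, -0.179]
wrist_force: [-2.3, 4.0, 15.6]
grip_width: 0.0086
finger_force: 7.9
```

The grip missed: it closed to 8.6 mm with little force. Before moving I'll measure where the bottle is, using masks and contours.

```bash
python3 - <<'E'
from rig import r
from h import *
s=r.get_state();print(s['torque'],s['wrist_force'],s['grip_width'])
fs={n:r.grab_frame(n) for n in('side','top','wrist')};pickle.dump(fs,open('miss.pkl','wb'))
def blobs(m,mn,tag):
    n,l,st,c=cv2.connectedComponentsWithStats(m.astype('uint8'))
    for i in range(1,n):
        if st[i,4]>mn:
            (cx,cy),(w,h),a=cv2.minAreaRect(np.argwhere(l==i)[:,::-1].astype(np.float32));print(tag,st[i],c[i].round(1),'rect',round(w,1),round(h,1),round(a))
for n in('side','top'):
    o=pickle.load(open(n+'0.pkl','rb'));f=fs[n]
    d=cv2.absdiff(cv2.GaussianBlur(f['image'],(3,3),0),cv2.GaussianBlur(o['image'],(3,3),0)).max(2)>22
    blobs(d,40,n)
f=fs['wrist']
for n,X in dict(captop=(.5406,-.3251,.116),base=(.5406,-.3251,.004),shoulder=(.5406,-.3251,.074)).items():
    print(n,'side',np.round(proj(fs['side'],X)),'top',np.round(proj(fs['top'],X)),'wrist',np.round(proj(f,X)))
hs=cv2.cvtColor(f['image'],cv2.COLOR_RGB2HSV)
print('wrist bright/beige');blobs((hs[...,2]<150)&(hs[...,2]>45),300,'mid')
blobs((hs[...,1]<20)&(hs[...,2]>170),300,'white')
E
```

```text
[ 1.19633768  0.39735001 -0.00624543] [-2.32727686  3.98102754 15.55907107] 0.008571780140395717
side [ 274    0  203  200 8460] [360.1 118.6] rect 260.5 131.2 50
side [375   0  26  37 598] [387.2  14.8] rect 36.0 25.0 90
side [449   0  16  16 135] [457.4   4.9] rect 15.0 15.0 90
side [483  97  15  48 438] [489.4 119.2] rect 12.2 47.0 10
side [311 163  13  14 159] [316.8 169.4] rect 13.0 12.0 90
side [306 189  18  11  61] [313.  192.1] rect 8.5 17.6 68
side [308 235  20  25 312] [316.9 247.8] rect 18.7 23.8 9
top [  278   196   234   188 19039] [422.6 292.7] rect 187.0 233.0 90
top [262 222  12  12 120] [267.2 227.4] rect 11.0 11.0 90
top [111 235  25  20 307] [123.2 244.1] rect 17.8 25.2 81
top [252 239  24  20  99] [260.6 245.3] rect 13.6 27.4 55
top [257 245  15  16 136] [264.7 252.7] rect 14.3 13.1 50
captop side [296. 113.] top [399. 232.] wrist [264. 248.]
base side [295. 144.] top [381. 231.] wrist [262. 185.]
shoulder side [296. 125.] top [392. 231.] wrist [263. 216.]
wrist bright/beige
mid [    0     0   512   372 38659] [221.9 193.1] rect 371.0 511.0 90
mid [226   1  83  19 740] [267.2   6.7] rect 82.4 17.6 1
mid [ 186   52  161   12 1496] [266.   57.3] rect 160.1 10.7 1
white [ 154   17  156  120 1047] [199.   48.2] rect 96.8 184.8 52
white [  166    28   201   160 10111] [264.1  75.4] rect 200.4 156.5 4
white [361  35  19 155 576] [369.7 114. ] rect 4.5 154.8 6
white [179 218  39  55 967] [195.5 239.4] rect 32.7 58.2 16
```

```bash
python3 - <<'E'
from h import *
fs=pickle.load(open('miss.pkl','rb'))
def blobs(m,mn,tag):
    n,l,st,c=cv2.connectedComponentsWithStats(m.astype('uint8'))
    for i in range(1,n):
        if st[i,4]>mn:
            p=np.argwhere(l==i)[:,::-1].astype(np.float32);(cx,cy),(w,h),a=cv2.minAreaRect(p);print(tag,st[i],c[i].round(1),'rect',round(w,1),round(h,1),round(a))
f=fs['wrist'];hs=cv2.cvtColor(f['image'],cv2.COLOR_RGB2HSV)
for u,v in[(264,248),(264,235),(263,216),(262,190),(195,239),(195,225),(215,240),(310,240),(240,216),(290,216),(262,100)]:print((u,v),hs[v,u])
sub=np.zeros(hs.shape[:2],bool);sub[120:330,150:380]=1
for lo,hi in((40,80),(80,120),(120,160),(160,256)):
    blobs(sub&(hs[...,2]>=lo)&(hs[...,2]<hi),150,f'wr V{lo}')
g=fs['side']['image'];o=pickle.load(open('side0.pkl','rb'))['image']
d=cv2.absdiff(cv2.GaussianBlur(g,(3,3),0),cv2.GaussianBlur(o,(3,3),0)).max(2)>20
V=cv2.GaussianBlur(g,(3,3),0).max(2);s=np.zeros(d.shape,bool);s[105:165,255:340]=1
blobs(s&d&(V>=42),20,'side-notblack');blobs(s&(V<35),20,'side-black')
t=pickle.load(open('top6.pkl','rb'))
for n,u,z in(('round',(405.4,200.4),.124),('square',(396.8,233.2),.116),('flask',(389.8,265.3),.109)):print(n,on(t,u,z)[:2])
E
```

```text
(264, 248) [24 40 64]
(264, 235) [28 46 66]
(263, 216) [18 48 53]
(262, 190) [20 48 79]
(195, 239) [ 22  24 119]
(195, 225) [ 60  14 177]
(215, 240) [160  14  54]
(310, 240) [18 14 94]
(240, 216) [18 58 57]
(290, 216) [27 53 53]
(262, 100) [ 20  45 125]
wr V40 [167 120  14 159 330] [172.4 195.8] rect 158.5 3.9 86
wr V40 [240 121 101   9 621] [290.2 124.8] rect 100.1 6.6 1
wr V40 [342 120  23 159 371] [355.6 198.7] rect 11.0 158.5 7
wr V40 [ 195  152  144  178 8130] [263.1 212.2] rect 177.0 143.0 90
wr V80 [ 190  120  161  142 5782] [275.6 179.8] rect 139.4 160.5 87
wr V80 [302 260  27  16 151] [315.4 265.7] rect 26.7 13.8 7
wr V80 [251 271  17  16 209] [258.6 279.3] rect 15.0 16.0 90
wr V80 [250 292  19  16 299] [258.9 299.6] rect 15.0 18.0 90
wr V120 [ 189  120  165  166 2969] [274.8 158.4] rect 164.1 163.6 1
wr V120 [340 149  19 128 274] [349.6 223.2] rect 5.2 128.3 7
wr V120 [150 208  27  77 373] [159.3 249. ] rect 76.0 26.0 90
wr V160 [ 150  120   26  156 2403] [160.8 190.2] rect 156.4 20.7 86
wr V160 [ 170  120   68  165 5030] [194.6 192.2] rect 67.5 161.4 11
wr V160 [ 302  120   59  165 3160] [334.2 222.1] rect 44.1 166.7 7
wr V160 [ 351  120   29  170 3334] [368.6 211.4] rect 169.0 28.0 90
wr V160 [150 249  15  35 358] [155.3 266. ] rect 34.0 14.0 90
side-notblack [ 274  105   66   60 1171] [305.5 140.1] rect 68.2 49.5 25
side-notblack [312 158  12   4  42] [317.5 159.5] rect 3.0 11.0 90
round [ 0.60967949 -0.3386622 ]
square [ 0.53712269 -0.32057589]
flask [ 0.46595085 -0.30618446]
```

In the wrist view, the bottle's shaded cap is still in line with the fingers at about (264,248), so it seems upright and squeezed off in x. I'll open gently, rise, and measure again.

arm_command:
  steps:
    - [[0,0,0,0,0.15],[0,0,0,0,0.2],[0,0,0,0,0.25],[0,0,0,0,0.3],[0,0,0,0,0.35],[0,0,0,0,0.4],[0,0,0,0,0.45],[0,0,0,0,0.5],[0,0,0,0,0.55],[0,0,0,0,0.6]]

```text
time: 50.07
tcp_pos: [0.5395, -0.3245, 0.1057]
tool_rot: [-3.141, 0.002, -0.18]
wrist_force: [0.1, 0.7, -0.8]
grip_width: 0.0513
finger_force: 0.0
```

```bash
python3 - <<'E'
from rig import r
from h import *
to(r,(.5406,-.3251,.105))
f=r.grab_frame('wrist');pickle.dump(f,open('w7.pkl','wb'))
hs=cv2.cvtColor(f['image'],cv2.COLOR_RGB2HSV);g=cv2.GaussianBlur(hs[...,2],(5,5),0)
print('fx',f['fx'],'pred',proj(f,(.5406,-.3251,.116)),'edge',proj(f,(.5566,-.3251,.116)),proj(f,(.5406,-.3411,.116)))
c=cv2.HoughCircles(g[120:340,150:380],cv2.HOUGH_GRADIENT,1.5,20,param1=60,param2=22,minRadius=18,maxRadius=45)
print(None if c is None else (c[0][:6]+[150,120,0]).round(1))
m=cv2.inRange(hs,(12,28,40),(32,90,110));m[:120]=0;m=cv2.morphologyEx(m,cv2.MORPH_OPEN,np.ones((5,5)))
n,l,st,ce=cv2.connectedComponentsWithStats(m)
for i in range(1,n):
    if st[i,4]>200:print(st[i],ce[i])
E
```

```text
t 50.07 tcp [ 0.5395 -0.3245  0.1057] rot [-3.141e+00  2.000e-03 -1.800e-01] w 0.0513 F [ 0.1  0.7 -0.8] 0.0
tool mm [1.2 0.4 0.7] dyaw 0.0001
fx 321.5463200302724 pred (np.float64(260.9644457191477), np.float64(247.44867959852002)) edge (np.float64(254.88764882524598), np.float64(217.1923572693815)) (np.float64(293.7858472400409), np.float64(242.0841777241808))
[[324.8 155.2  37.3]
 [261.8 225.8  39.2]
 [242.2 276.8  44.1]
 [296.2 302.2  35.8]
 [210.8 192.8  44.1]
 [317.2 275.2  39.2]]
[  190   156   141   130 10440] [263.43773946 210.58371648]
[   0  214   34   57 1202] [ 13.32861897 240.81364393]
[ 198  291  103   56 2347] [252.19556881 316.08564124]
```

arm_command:
  steps:
    - [[0,0,-10,0,0.6],[0,0,-20,0,0.6],[0,0,-25,0,0.6],[0,0,-20,0,0.6],[0,0,0,0,0.6],[0,0,0,0,0.6],[0,0,0,0,0.6],[0,0,0,0,0.6],[0,0,0,0,0.6],[0,0,0,0,0.6]]

```text
time: 50.95
tcp_pos: [0.5395, -0.3247, 0.1804]
tool_rot: [-3.141, 0.002, -0.18]
wrist_force: [0.7, -0.5, 0.1]
grip_width: 0.051
finger_force: 0.0
```

```bash
python3 - <<'E'
from rig import r
from h import *
to(r,(.5406,-.3251,.105))
f=r.grab_frame('wrist');pickle.dump(f,open('w8.pkl','wb'))
hs=cv2.cvtColor(f['image'],cv2.COLOR_RGB2HSV);g=cv2.GaussianBlur(hs[...,2],(5,5),0)
P=lambda x,y,z:np.round(proj(f,(x,y,z)),1)
print('cap',P(.5406,-.3251,.116),'rad',P(.5566,-.3251,.116),'base',P(.5406,-.3251,.004),'shoulder',P(.5406,-.3251,.074))
m=cv2.inRange(hs,(10,28,30),(34,110,112));m[:60]=0;m=cv2.morphologyEx(m,cv2.MORPH_OPEN,np.ones((5,5)))
n,l,st,ce=cv2.connectedComponentsWithStats(m)
for i in range(1,n):
    if st[i,4]>150:print(st[i],ce[i])
c=cv2.HoughCircles(g[90:280,180:350],cv2.HOUGH_GRADIENT,1,15,param1=50,param2=14,minRadius=17,maxRadius=32)
print(None if c is None else (c[0][:6]+[180,90,0]).round(1))
# same filter on the known-good square view for comparison is w4 (cap 257,202)
fs={n:r.grab_frame(n) for n in('side','top')}
for n in fs:
    o=pickle.load(open(n+'0.pkl','rb'))['image'];d=cv2.absdiff(cv2.GaussianBlur(fs[n]['image'],(3,3),0),cv2.GaussianBlur(o,(3,3),0)).max(2)>20
    s=np.zeros(d.shape,bool)
    if n=='side':s[95:165,255:340]=1
    else:s[170:290,335:430]=1
    k,l,st,ce=cv2.connectedComponentsWithStats((d&s).astype('uint8'))
    for i in range(1,k):
        if st[i,4]>30:print(n,st[i],ce[i].round(1))
    print(n,proj(fs[n],(.5406,-.3251,.116)),proj(fs[n],(.5406,-.3251,.004)))
pickle.dump(fs,open('m8.pkl','wb'))
E
```

```text
t 50.95 tcp [ 0.5395 -0.3247  0.1804] rot [-3.141e+00  2.000e-03 -1.800e-01] w 0.051 F [ 0.7 -0.5  0.1] 0.0
tool mm [ 1.3  0.2 75.4] dyaw -0.0001
cap [260.3 197.3] rad [256.1 175.7] base [260.1 162.2] shoulder [260.2 180.8]
[331 139   9  23 158] [335.41139241 149.93037975]
[ 209  141  108   87 6258] [261.55417066 182.2395334 ]
[   3  187   75   62 2428] [ 44.34102142 213.0053542 ]
[  0 220  22  40 651] [  9.05376344 240.37327189]
[ 214  231   72   17 1137] [249.40545295 238.98592788]
[ 193  251   85   95 5613] [232.06627472 292.98503474]
[[258.5 198.5  20.5]
 [208.5 137.5  28. ]
 [256.5 183.5  31.4]
 [311.5 187.5  23.4]
 [223.5 252.5  26.8]
 [256.5 158.5  24.6]]
side [ 274  112   66   52 1120] [305.7 140.6]
side [312 158  12   5  43] [317.5 159.6]
side (np.float64(296.3447704797949), np.float64(112.97718152816829)) (np.float64(295.3443431235859), np.float64(144.35886006771582))
top [ 337  203   93   87 3477] [383.1 245.7]
top (np.float64(398.73953393657064), np.float64(231.63062441527404)) (np.float64(381.2749862123984), np.float64(231.00766305221228))
```

The cap circle is at (258.5,198.5), radius 20.5, against a prediction of (260.3,197.3), so the bottle is upright and within 2 mm of where I placed it. I'll retry slightly lower and close slowly.

arm_command:
  steps:
    - [[0,-1,20,0,0.6],[0,0,25,0,0.6],[0,0,20,0,0.6],[0,0,9,0,0.6],[0,0,3,0,0.6],[0,0,0,0,0.6],[0,0,0,0,0.6],[0,0,0,0,0.6],[0,0,0,0,0.6],[0,0,0,0,0.6]]

```text
time: 51.93
tcp_pos: [0.5409, -0.3245, 0.1054]
tool_rot: [3.141, -0.002, -0.18]
wrist_force: [-0.1, -0.2, -0.2]
grip_width: 0.0513
finger_force: 0.0
```

arm_command:
  steps:
    - [[0,0,0,0,0.55],[0,0,0,0,0.5],[0,0,0,0,0.45],[0,0,0,0,0.42],[0,0,0,0,0.4],[0,0,0,0,0.38],[0,0,0,0,0.36],[0,0,0,0,0.34],[0,0,0,0,0.32],[0,0,0,0,0.32]]

```text
time: 52.77
tcp_pos: [0.5403, -0.3243, 0.1048]
tool_rot: [3.141, -0.0, -0.18]
wrist_force: [-1.1, 0.8, 3.1]
grip_width: 0.0285
finger_force: 40.2
```

arm_command:
  steps:
    - [[0,0,0,0,0.3],[0,0,0,0,0.28],[0,0,0,0,0.26],[0,0,0,0,0.24],[0,0,0,0,0.22],[0,0,0,0,0.2],[0,0,0,0,0.2],[0,0,0,0,0.2],[0,0,0,0,0.2],[0,0,0,0,0.2]]

```text
time: 53.6
tcp_pos: [0.5404, -0.3243, 0.1049]
tool_rot: [3.141, -0.0, -0.18]
wrist_force: [-0.7, 0.3, 6.4]
grip_width: 0.0269
finger_force: 58.7
```

arm_command:
  steps:
    - [[0,0,-5,0,0.2],[0,0,-15,0,0.2],[0,0,-20,0,0.2],[0,0,-25,0,0.2],[0,0,-25,0,0.2],[0,0,-25,0,0.2],[0,0,-25,0,0.2],[0,0,-15,0,0.2],[0,0,0,0,0.2],[0,0,0,0,0.2]]

```text
time: 54.43
tcp_pos: [0.5403, -0.324, 0.2594]
tool_rot: [3.142, -0.001, -0.18]
wrist_force: [-0.2, -0.7, -1.8]
grip_width: 0.0265
finger_force: 59.3
```

```bash
python3 - <<'E'
from rig import r
from h import *
to(r,(.4911,-.031,.27))
f=r.grab_frame('side');g=cv2.GaussianBlur(f['image'],(3,3),0);o=cv2.GaussianBlur(pickle.load(open('side0.pkl','rb'))['image'],(3,3),0)
d=cv2.absdiff(g,o).max(2)>20;s=r.get_state()['tcp_pos']
for dz in(.006,-.109+.004,-.04):print(np.round(proj(f,s+[0,0,dz])))
for row in range(60,130,5):
    c=np.flatnonzero(d[row,270:325])+270;print(row,(c.min(),c.max(),len(c)) if len(c) else None)
E
```

```text
t 54.43 tcp [ 0.5403 -0.324   0.2594] rot [ 3.142e+00 -1.000e-03 -1.800e-01] w 0.0265 F [-0.2 -0.7 -1.8] 59.28165824152529
tool mm [-100.9 -279.4  -10.7] dyaw 0.0
[298.  68.]
[297. 102.]
[298.  82.]
60 (np.int64(295), np.int64(302), 8)
65 (np.int64(295), np.int64(302), 8)
70 (np.int64(296), np.int64(303), 8)
75 (np.int64(293), np.int64(302), 10)
80 (np.int64(290), np.int64(305), 16)
85 None
90 (np.int64(289), np.int64(305), 17)
95 (np.int64(289), np.int64(305), 17)
100 (np.int64(289), np.int64(304), 16)
105 None
110 None
115 None
120 None
125 None
```

The bottle is held upright, with its body in columns 289–305 and its base at about row 103. Carrying it back.

arm_command:
  steps:
    - [[-4,-11,0,0,0.2],[-8,-22,0,0,0.2],[-10,-28,0,0,0.2],[-10,-28,0,0,0.2],[-10,-28,0,0,0.2],[-10,-28,0,0,0.2],[-10,-28,0,0,0.2],[-10,-28,0,0,0.2],[-10,-28,0,0,0.2],[-8,-22,0,0,0.2]]

```text
time: 55.32
tcp_pos: [0.4943, -0.0575, 0.2577]
tool_rot: [-3.141, 0.004, -0.178]
wrist_force: [0.2, 0.7, -2.1]
grip_width: 0.0269
finger_force: 59.4
```

arm_command:
  steps:
    - [[-7,-18,0,0,0.2],[-4,-11,0,0,0.2],[0,0,0,0,0.2],[0,0,0,0,0.2],[0,0,0,0,0.2],[0,0,0,0,0.2],[0,0,0,0,0.2],[0,0,0,0,0.2],[0,0,0,0,0.2],[0,0,0,0,0.2]]

```text
time: 56.15
tcp_pos: [0.4912, -0.031, 0.2594]
tool_rot: [3.142, -0.0, -0.181]
wrist_force: [-0.6, -0.3, -1.2]
grip_width: 0.0271
finger_force: 59.4
```

```bash
python3 - <<'E'
from rig import r
from h import *
to(r,(.4911,-.031,.111))
E
```

```text
t 56.15 tcp [ 0.4912 -0.031   0.2594] rot [ 3.142 -0.    -0.181] w 0.0271 F [-0.6 -0.3 -1.2] 59.37224944587797
tool mm [-0.000e+00  1.000e-01  1.484e+02] dyaw -0.001
```

arm_command:
  steps:
    - [[0,0,15,0,0.2],[0,0,25,0,0.2],[0,0,30,0,0.2],[0,0,30,0,0.2],[0,0,20,0,0.2],[0,0,10,0,0.2],[0,0,5,0,0.2],[0,0,0,0,0.2],[0,0,0,0,0.2],[0,0,0,0,0.2]]

```text
time: 56.98
tcp_pos: [0.4924, -0.0306, 0.1256]
tool_rot: [-3.141, -0.003, -0.18]
wrist_force: [0.5, -0.1, -1.9]
grip_width: 0.0269
finger_force: 59.4
```

arm_command:
  steps:
    - [[0,0,5,0,0.2],[0,0,3,0,0.2],[0,0,2,0,0.2],[0,0,1,0,0.2],[0,0,1,0,0.2],[0,0,0,0,0.2],[0,0,0,0,0.2],[0,0,0,0,0.2],[0,0,0,0,0.2],[0,0,0,0,0.2]]

```text
time: 57.82
tcp_pos: [0.4912, -0.0306, 0.1125]
tool_rot: [-3.142, -0.0, -0.18]
wrist_force: [0.2, -0.2, -1.3]
grip_width: 0.027
finger_force: 59.4
```

arm_command:
  steps:
    - [[0,0,1,0,0.2],[0,0,1,0,0.2],[0,0,0,0,0.2],[0,0,0,0,0.2],[0,0,0,0,0.2],[0,0,0,0,0.2],[0,0,0,0,0.2],[0,0,0,0,0.2],[0,0,0,0,0.2],[0,0,0,0,0.2]]

```text
time: 58.65
tcp_pos: [0.4914, -0.0306, 0.1108]
tool_rot: [-3.141, -0.001, -0.18]
wrist_force: [-1.3, 0.1, 5.9]
grip_width: 0.0271
finger_force: 60.7
```

Contact, as expected. I'll release, rise and move clear towards the tray side.

arm_command:
  steps:
    - [[0,0,0,0,0.4],[0,0,0,0,0.6],[0,0,0,0,0.6],[0,0,0,0,0.6],[0,0,0,0,0.6],[0,0,-15,0,0.6],[0,0,-25,0,0.6],[0,0,-35,0,0.6],[0,0,-40,0,0.6],[0,0,-30,0,0.6]]

```text
time: 59.48
tcp_pos: [0.4915, -0.0306, 0.2579]
tool_rot: [-3.141, -0.002, -0.18]
wrist_force: [0.8, -0.2, 0.0]
grip_width: 0.0514
finger_force: 0.0
```

arm_command:
  steps:
    - [[0,30,0,0,0.6],[0,36,0,0,0.6],[0,36,0,0,0.6],[0,36,0,0,0.6],[0,36,0,0,0.6],[0,36,0,0,0.6],[0,36,0,0,0.6],[0,36,0,0,0.6],[0,36,0,0,0.6],[0,20,0,0,0.6]]

```text
time: 60.32
tcp_pos: [0.4285, -0.3679, 0.2555]
tool_rot: [3.139, -0.0, -0.185]
wrist_force: [0.2, -0.1, 0.3]
grip_width: 0.0508
finger_force: 0.0
```

arm_command:
  steps:
    - [[0,20,0,0,0.6],[0,0,0,0,0.6],[0,0,0,0,0.6],[0,0,0,0,0.6],[0,0,0,0,0.6],[0,0,0,0,0.6],[0,0,0,0,0.6],[0,0,0,0,0.6],[0,0,0,0,0.6],[0,0,0,0,0.6]]

```text
time: 61.15
tcp_pos: [0.4271, -0.3825, 0.2555]
tool_rot: [3.142, -0.0, -0.18]
wrist_force: [0.3, 0.5, -0.1]
grip_width: 0.0514
finger_force: 0.0
```

```bash
python3 - <<'E'
from rig import r
from h import *
s=r.get_state();print(s['time'],s['tcp_pos'],s['grip_width'])
for n,box in(('top',(195,280,215,318)),('side',(130,220,262,345))):
    f=r.grab_frame(n);o=pickle.load(open(n+'0.pkl','rb'));y0,y1,x0,x1=box
    A=f['image'][y0:y1,x0:x1];B=o['image'][y0:y1,x0:x1]
    d=(cv2.absdiff(cv2.GaussianBlur(A,(3,3),0),cv2.GaussianBlur(B,(3,3),0)).max(2)>18).astype('uint8')
    k,l,st,ce=cv2.connectedComponentsWithStats(d)
    for i in range(1,k):
        if st[i,4]>8:print(n,'diff',st[i]+[x0,y0,0,0,0],(ce[i]+[x0,y0]).round(1))
    if n=='top':
        for nm,im in(('old',o['image']),('new',f['image'])):
            for tag,(a,b,c,e) in dict(round=(222,246,287,310),square=(242,268,253,277)).items():
                h=cv2.cvtColor(im[a:b,c:e],cv2.COLOR_RGB2HSV);m=((h[...,2]>105)&(h[...,1]<18)).astype('uint8')
                k,l,st,ce=cv2.connectedComponentsWithStats(m);i=1+st[1:,4].argmax();print(nm,tag,ce[i]+[c,a],st[i])
            m=(im[208:238,228:260].max(2)<38).astype('uint8');k,l,st,ce=cv2.connectedComponentsWithStats(m);i=1+st[1:,4].argmax();print(nm,'flask',ce[i]+[228,208],st[i])
        d=cv2.absdiff(f['image'],o['image']).max(2);m=np.zeros_like(d);m[205:288,80:170]=d[205:288,80:170]>25
        p=np.argwhere(cv2.morphologyEx(m,cv2.MORPH_OPEN,np.ones((2,2))));print('cup',p.mean(0)[::-1],len(p))
        q=cv2.absdiff(f['image'][90:190,180:340],o['image'][90:190,180:340]).max(2);print('bystanders changed px',(q>35).sum())
E
```

```text
61.15 [ 0.42707    -0.38252069  0.25546071] 0.05139129465723377
top diff [261 221  14  13 140] [267.  227.2]
top diff [288 222  12   3  12] [293.5 222.5]
top diff [293 227  10   3  12] [297.6 227.7]
top diff [291 237  13   5  19] [296.3 239.7]
old round [298.08666667 233.54      ] [  4   5  14  14 150]
old square [266.24390244 255.06097561] [  6   6  14  16 164]
old flask [244.40888889 221.46666667] [  8   5  18  18 225]
new round [297.75974026 234.71428571] [  4   6  14  14 154]
new square [266.1        255.17058824] [  6   6  14  16 170]
new flask [244.14691943 221.8056872 ] [  8   6  17  17 211]
cup [124.18478261 244.93478261] 276
bystanders changed px 0
side diff [310 130  35  20 410] [329.6 137.4]
side diff [307 165   2   5   9] [307.6 167.2]
side diff [297 187   6   9  32] [299.8 190.4]
```

Every bottle and the flask is within about 1.2 px (3 mm) of its start, the cup sits in the basket and the bystanders haven't moved. Handing in.

```bash
python3 -c "
from rig import r
print(r.finish_job())"
```

```text
the job is handed in; nothing more can be done
None
```

I handed the job in at about 61 s, but no verdict came back: by the last images the cup stands mid-basket, both bottles and the flask are within about 3 mm of their starting places, and the bystanders are unmoved; one grip on the square bottle missed and was redone, and one of my 14 pictures was 834 px wide, over the 800 px limit.

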